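# Tighten the membrane cell cover crisscross

## Task

Clamp the cover of the membrane cell down with its four red wing nuts, in two rounds, going crosswise to the diagonally opposite nut each time: in the first round turn each nut about an eighth of a turn clockwise, in the second round turn each, in the same crosswise manner, until you feel it come up snug on the seat. All four must end snug with the cover flat and fully home, but none may be forced, which would crush the membrane inside; do not let the cover cock, and leave the other things on the bench where they are.

Things in the scene. Friction and masses are not known exactly. Their poses are not given: they have to be found in the camera images.
- cell: membrane cell: grey block 184 x 184 x 45 mm, fixed to the worktop, turned at most 0.4 rad; four studs in its top at x, y = +-67.5 mm. Origin: centre of its underside; x from near to far side, y left, z up. Near left (-x, +y) is diagonally opposite far right (+x, -y), near right opposite far left. Near, far, left, right are as the robot sees them
- cover: loose metal plate 170 x 170 x 12 mm with a round window, held over the studs by four springs of 1 N per mm. Origin: centre of its underside, 55 mm above the worktop at first. Seated it is at 47.5 to 50.5 mm; where exactly depends on the membrane inside and can only be felt; the seat is level, so all four nuts come up at nearly the same angle. There clamping force rises by 0.14 N per 0.001 rad of nut
- nut_near_left (a joint): turning angle (rad) of the near left wing nut, growing as it is tightened (clockwise from above). Starts loose at 0 to 0.3. 1 rad lowers nut and washer by 4 mm; washer meets cover before 0.4, cover meets seat somewhere in 1.4 to 2.3. Takes about 0.3 N m to turn when free; each newton of clamping adds 0.004 N m. Stays where it is left
- nut_far_right (a joint): turning angle (rad) of the far right wing nut, growing as it is tightened (clockwise from above). Starts loose at 0 to 0.3. 1 rad lowers nut and washer by 4 mm; washer meets cover before 0.4, cover meets seat somewhere in 1.4 to 2.3. Takes about 0.3 N m to turn when free; each newton of clamping adds 0.004 N m. Stays where it is left
- nut_far_left (a joint): turning angle (rad) of the far left wing nut, growing as it is tightened (clockwise from above). Starts loose at 0 to 0.3. 1 rad lowers nut and washer by 4 mm; washer meets cover before 0.4, cover meets seat somewhere in 1.4 to 2.3. Takes about 0.3 N m to turn when free; each newton of clamping adds 0.004 N m. Stays where it is left
- nut_near_right (a joint): turning angle (rad) of the near right wing nut, growing as it is tightened (clockwise from above). Starts loose at 0 to 0.3. 1 rad lowers nut and washer by 4 mm; washer meets cover before 0.4, cover meets seat somewhere in 1.4 to 2.3. Takes about 0.3 N m to turn when free; each newton of clamping adds 0.004 N m. Stays where it is left
- grip_near_left (a point): middle of the near left nut's wing: an upright red bar 46 mm long (this point's x), 13 mm thick (y), 30 mm high (z up; top and bottom 15 mm from here), white dot on top at the +x end. Below it a hub, 18 mm wide, 7 mm high, then the washer; this point is 27 mm above the washer's underside, at first 94 to 95 mm above the worktop; it turns and sinks with the nut
- grip_far_right (a point): middle of the far right nut's wing: an upright red bar 46 mm long (this point's x), 13 mm thick (y), 30 mm high (z up; top and bottom 15 mm from here), white dot on top at the +x end. Below it a hub, 18 mm wide, 7 mm high, then the washer; this point is 27 mm above the washer's underside, at first 94 to 95 mm above the worktop; it turns and sinks with the nut
- grip_far_left (a point): middle of the far left nut's wing: an upright red bar 46 mm long (this point's x), 13 mm thick (y), 30 mm high (z up; top and bottom 15 mm from here), white dot on top at the +x end. Below it a hub, 18 mm wide, 7 mm high, then the washer; this point is 27 mm above the washer's underside, at first 94 to 95 mm above the worktop; it turns and sinks with the nut
- grip_near_right (a point): middle of the near right nut's wing: an upright red bar 46 mm long (this point's x), 13 mm thick (y), 30 mm high (z up; top and bottom 15 mm from here), white dot on top at the +x end. Below it a hub, 18 mm wide, 7 mm high, then the washer; this point is 27 mm above the washer's underside, at first 94 to 95 mm above the worktop; it turns and sinks with the nut
- washer_near_left: spring washer of steel, 19 mm wide, 3 mm thick, 80 N per mm, under the near left nut; does not turn. Origin: centre of its underside. It pushes the cover down. Clamping force = its force on the cover: snug from 16 N (turning moment 0.06 N m more than free), best 30 to 50 N (0.12 to 0.20 N m more), crushing above 65 N (0.26 N m more)
- washer_far_right: spring washer of steel, 19 mm wide, 3 mm thick, 80 N per mm, under the far right nut; does not turn. Origin: centre of its underside. It pushes the cover down. Clamping force = its force on the cover: snug from 16 N (turning moment 0.06 N m more than free), best 30 to 50 N (0.12 to 0.20 N m more), crushing above 65 N (0.26 N m more)
- washer_far_left: spring washer of steel, 19 mm wide, 3 mm thick, 80 N per mm, under the far left nut; does not turn. Origin: centre of its underside. It pushes the cover down. Clamping force = its force on the cover: snug from 16 N (turning moment 0.06 N m more than free), best 30 to 50 N (0.12 to 0.20 N m more), crushing above 65 N (0.26 N m more)
- washer_near_right: spring washer of steel, 19 mm wide, 3 mm thick, 80 N per mm, under the near right nut; does not turn. Origin: centre of its underside. It pushes the cover down. Clamping force = its force on the cover: snug from 16 N (turning moment 0.06 N m more than free), best 30 to 50 N (0.12 to 0.20 N m more), crushing above 65 N (0.26 N m more)
- beaker: bystander: clear beaker, 53 mm diameter, 69 mm high; origin centre of its underside
- orange_bottle: bystander: small white bottle with an orange cap, 36 mm diameter, 76 mm high; origin centre of its underside
- red_bottle: bystander: white bottle with a red cap, 48 mm diameter, 111 mm high; origin centre of its underside
- timer: bystander: black bench timer, 50 x 76 x 24 mm; origin centre of its underside
Things that resemble listed ones, but are neither listed nor needed, are in the scene too. There is more than one size of the cover; the job needs the larger.

How it is judged:
On the way, in this order (a step that is already met when the one before it is completed fails the run):
1. first round, first pair: two nuts that stand diagonally opposite are turned part way in (0.5 to 1.35 rad), the other two not yet (below 0.45 rad) (((value of joint nut_near_left between 0.5 and 1.35 rad and value of joint nut_far_right between 0.5 and 1.35 rad and value of joint each of nut_far_left, nut_near_right below 0.45 rad) or (value of joint nut_far_left between 0.5 and 1.35 rad and value of joint nut_near_right between 0.5 and 1.35 rad and value of joint each of nut_near_left, nut_far_right below 0.45 rad))), for 0.1 s.
2. first round complete: all four nuts are part way in (0.5 to 1.35 rad) and the cover is level again (value of joint nut_near_left between 0.5 and 1.35 rad and value of joint nut_far_right between 0.5 and 1.35 rad and value of joint nut_far_left between 0.5 and 1.35 rad and value of joint nut_near_right between 0.5 and 1.35 rad and angle between cover's own z axis and vertical below 0.012 rad), for 0.1 s.
3. second round, first pair: two diagonally opposite nuts are run down past 1.4 rad and clamp with more than 12 N, the other two still part way in (((value of joint each of nut_near_left, nut_far_right above 1.4 rad and contact force between each of washer_near_left, washer_far_right and cover above 12 N and value of joint each of nut_far_left, nut_near_right below 1.35 rad) or (value of joint each of nut_far_left, nut_near_right above 1.4 rad and contact force between each of washer_far_left, washer_near_right and cover above 12 N and value of joint each of nut_near_left, nut_far_right below 1.35 rad))), for 0.1 s.
At the end, for the whole second after the job is handed in: All four washers press on the cover with 16 to 65 N each, the cover is level within 0.008 rad, its underside lies less than 51.5 mm above the cell's underside, and it is at rest (contact force between washer_near_left and cover between 16 and 65 N and contact force between washer_far_right and cover between 16 and 65 N and contact force between washer_far_left and cover between 16 and 65 N and contact force between washer_near_right and cover between 16 and 65 N and angle between cover's own z axis and vertical below 0.008 rad and z of cover in the frame of cell below 0.0515 m and linear speed of cover below 0.01 m/s); the robot touches nothing.
It fails at once if a nut is overtightened: its washer presses on the cover with more than 65 N (the membrane is crushed) (contact force between any of washer_near_left, washer_far_right, washer_far_left, washer_near_right and cover above 65 N).
It fails at once if the cover is cocked by more than 0.035 rad (2 degrees) (angle between cover's own z axis and vertical above 0.035 rad).
It fails at once if a bystander (beaker, orange-capped bottle, red-capped bottle, timer) is shifted by more than 30 mm (distance of any of beaker, orange_bottle, red_bottle, timer from where it was at the start of the episode above 0.03 m).
It also fails if it takes over 72 s, if anything falls off the work surface, if the arm or the gripper's body presses on something with over 40 N, if the wrist force passes 120 N, or if a joint passes its speed limit or range.

## Robot

A 7-joint arm with a two-finger parallel gripper is mounted at the origin on a cart in front of the work surface, level with it; the furniture and walls round the work are solid. World frame = base frame: x ahead of the robot, y to its left, z up, the work surface at z = 0. Lengths are in m, angles in rad, forces in N, time in s.
With the tool pointing down it reaches from about 0.425 to 0.925 m from the base axis. Payload 6.8 kg.
Tool frame: the origin (TCP) lies on the front face of the gripper's body, between the roots of the fingers; the fingertips stand 73 mm ahead of it and the grasp point (between the pads) lies 54 mm ahead of it; z points along the fingers, y is the direction in which the jaws open and shut (so a half turn about z gives the same grasp; the last joint's range is limited). The gripper opens to 85 mm and grips with 20 to 120 N. Pads are 22 mm wide; open, the fingers measure 114 mm over their backs; the gripper's body (76 mm by 85 mm) begins 54 mm behind the grasp point. The pads swing forward as they close: fully open they stand 13 mm farther back than shut.
Start: joints at [-1.421, 0.477, 0.022, 1.555, -0.011, 1.109, -0.083], TCP at [0.172, 0.653, 0.304] pointing down, gripper open.
Joint ranges: [-2.96, 2.96], [-0.34, 2.1], [-1.41, 1.46], [0.24, 2.44], [-1.37, 4.51], [0.17, 1.92], [-2.96, 2.96]. Speed limits (rad/s): [2.39, 2.39, 3.14, 3.14, 3.14, 3.14, 3.14].

## Interface

Orientations are given as a rotation vector (axis times angle).
In Python, from bench import * gives the robot as it stands.
- The arm moves only by the tool jog_arm, never from a script. Its argument "plan" is a list of rows, each a list of 2 entries, a list of its own where there are three numbers: the shift along the world's x, y, z in cm, then the turn about the world's z in rad. In form: [[[tx, ty, tz], twist], ...]. A call has 1 to 12 rows; each row shifts and turns the commanded pose from where the row before left it; what a row does not reach is not made up. A row lasts 1/10 s, in which the tool goes at most 50 mm and 8.59 degrees, less where a joint would pass 70% of its speed; a pose out of reach is approached as far as the arm can. A call is refused whole if a number of a shift passes 5 or a number of a turn 0.15, either way. A call with a gripper value outside its range is refused whole. "hand" is the finger opening in cm, from 0 to 8.54, set as the call begins (left out, the last holds). The fingers move at their own pace and stop on an object; "grip_force" is the grip in N (left out, the last holds). Time passes only in rows, so rows that do not move let the fingers close. It gives the time, the measured TCP pose, the force and the opening at its end, in the units of the state.
- get_obs(): the state, without advancing time (a new reading comes with each control period).
- grab_frame(name): name is "scene" or "side" or "wrist"; returns the picture (384x512x3 uint8, red, green, blue); there is no depth.
- get_calibration(name): a dict with "intrinsics" (3x3 intrinsics, pixels), "xyz" and "orientation" of the camera in the world. Camera axes: x right, y down, z forward; pixel columns grow to the right and rows downward; lengths in m; the calibration is good to about 2 mm. A picture is of the moment at which its call begins: read the wrist's pose just before it. get_calibration takes no time and is no camera call; for the wrist camera it gives the pose at the moment of the call.
- hand_in(): hands the job in, once; it reports no verdict.
The state is a dict: "clock": time; "joints": joint angles; "qvel": joint speeds; "tau": joint torques, N m; "tcp_pos": TCP position; "orientation": TCP orientation; "contact_force": force on the tool from outside, world axes, zero at the start; "moment": the same for the moment, N m; "grip_width": finger opening in m.
Only numpy, scipy, OpenCV 4.12 (cv2) and the standard library are available. Lean on these libraries where they do the work, as an engineer would, in place of code of your own. Each camera call takes 0.05 s, during which the arm holds its last target. There are 200 camera calls.

## Working session

There is one attempt and no reset: what is moved stays moved. The work goes in short steps, Python scripts to look and compute and a tool call to move; the robot and the scene stay as the last step left them, time stands still between calls to the robot, and variables do not carry over. Pictures are saved under pics/ and viewed, about 8 in all and at most 12, crops included, and the job is handed in when it is done.

Besides the shell and the picture viewer there is one more tool, called after "Call:" as name(argument=value, ...) on one line, values as JSON. jog_arm: Moves the arm, as the interface text tells. Its arguments: {"type":"object","properties":{"plan":{"type":"array","items":{"type":"array"}},"hand":{"type":"number"},"grip_force":{"type":"number"}},"required":["plan"]}

```bash
mkdir -p pics; python3 - <<'E'
from bench import *
import cv2, numpy as np
o=get_obs(); print({k:np.round(v,3).tolist() for k,v in o.items()})
a=grab_frame("scene"); b=grab_frame("side")
cv2.imwrite("pics/a.png",cv2.cvtColor(np.hstack([a,b]),cv2.COLOR_RGB2BGR)[:, :])
cv2.imwrite("pics/scene.png",cv2.resize(cv2.cvtColor(a,cv2.COLOR_RGB2BGR),None,fx=1.5,fy=1.5))
for n in("scene","side","wrist"): print(n,get_calibration(n))
E
```

```text
{'clock': 0.0, 'joints': [-1.421, 0.478, 0.022, 1.556, -0.011, 1.109, -0.083], 'qvel': [-0.0, -0.001, -0.001, 0.002, 0.001, -0.001, 0.0], 'tau': [-0.0, -59.646, 1.608, -28.12, 0.012, 0.009, 0.0], 'tcp_pos': [0.172, 0.652, 0.303], 'orientation': [-0.404, -3.115, 0.003], 'contact_force': [0.261, -0.283, 0.254], 'moment': [0.006, -0.015, -0.012], 'grip_width': 0.086}
scene {'intrinsics': array([[483.44675862,   0.        , 256.44715975],
       [  0.        , 483.44675862, 192.4496752 ],
       [  0.        ,   0.        ,   1.        ]]), 'xyz': array([-0.4180094 , -0.62490399,  0.70834944]), 'orientation': array([-1.83505026,  1.05016108, -0.63285449])}
side {'intrinsics': array([[358.71079729,   0.        , 256.75323142],
       [  0.        , 358.71079729, 186.9376307 ],
       [  0.        ,   0.        ,   1.        ]]), 'xyz': array([0.48068636, 0.86673441, 0.71169377]), 'orientation': array([-0.13216201,  2.73022962, -1.42648329])}
wrist {'intrinsics': array([[324.97297382,   0.        , 254.27808743],
       [  0.        , 324.97297382, 193.32082314],
       [  0.        ,   0.        ,   1.        ]]), 'xyz': array([0.10739065, 0.66888118, 0.37413859]), 'orientation': array([2.31220288, 1.7821976 , 0.23677358])}
```

View pics/scene.png

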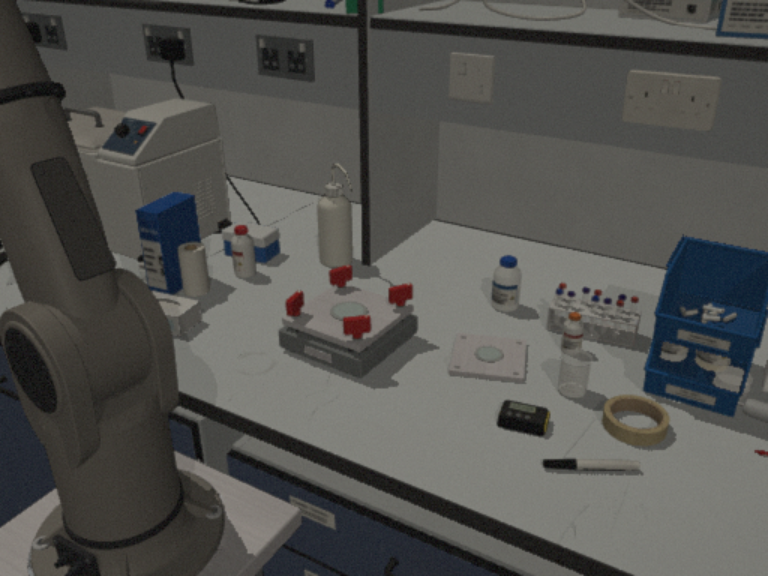

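The cell with its cover and four red wing nuts sits near (350,315). The loose plate at (490,357) has no nuts and is the smaller decoy, and it is not needed. Next I'll take crops and measurements.

```bash
cat > h.py <<'E'
from bench import *
import cv2, numpy as np
from scipy.spatial.transform import Rotation as R
def ray(c,uv,z):
    K=c["intrinsics"];Rm=R.from_rotvec(c["orientation"]).as_matrix()
    d=Rm@np.linalg.inv(K)@np.array([uv[0],uv[1],1.]);p=np.array(c["xyz"]);return p+d*(z-p[2])/d[2]
def proj(c,P):
    Rm=R.from_rotvec(c["orientation"]).as_matrix();q=(np.atleast_2d(P)-c["xyz"])@Rm;q=q@c["intrinsics"].T
    return q[:,:2]/q[:,2:]
def redmask(im):
    i=im.astype(int);return ((i[...,0]>70)&(i[...,0]>2*i[...,1])&(i[...,0]>2*i[...,2])).astype(np.uint8)
def blobs(im,amin=60):
    n,l,s,c=cv2.connectedComponentsWithStats(redmask(im));return [(c[i],s[i]) for i in range(1,n) if s[i,4]>amin],l
E
python3 - <<'E'
from h import *
ims=[]
for n in("scene","side"):
    im=grab_frame(n);c=get_calibration(n)
    for ce,s in blobs(im)[0]: print(n,ce.round(1),s.tolist(),ray(c,ce,0.094).round(4))
    ims.append(cv2.cvtColor(im,cv2.COLOR_RGB2BGR))
a=cv2.resize(ims[0][165:260,175:290],None,fx=3.4,fy=3.4,interpolation=3)
b=cv2.resize(ims[1],(430,323))
h=max(a.shape[0],b.shape[0]);pad=lambda x:cv2.copyMakeBorder(x,0,h-x.shape[0],0,0,0)
cv2.imwrite("pics/b.png",np.hstack([pad(a)[:,:370],pad(b)]))
E
```

```text
scene [226.7 183.3] [220, 177, 14, 14, 144] [0.6    0.0759 0.094 ]
scene [266.5 195.8] [259, 190, 16, 14, 161] [ 0.591  -0.0594  0.094 ]
scene [194.  201.6] [191, 195, 10, 15, 61] [0.4658 0.0904 0.094 ]
scene [237.4 216.8] [229, 211, 18, 15, 203] [ 0.4567 -0.0517  0.094 ]
side [253.2 178.7] [247, 173, 13, 13, 108] [ 0.5953 -0.0606  0.094 ]
side [297.1 181.9] [292, 176, 11, 14, 75] [ 0.4587 -0.0545  0.094 ]
side [245.2 205.3] [238, 199, 15, 14, 142] [0.6027 0.0759 0.094 ]
side [293.8 209.2] [286, 204, 17, 13, 163] [0.4663 0.0818 0.094 ]
side [200.6 283.7] [195, 278, 13, 13, 120] [0.6634 0.3612 0.094 ]
side [172.7 316.4] [166, 310, 14, 14, 116] [0.6999 0.4473 0.094 ]
```

View pics/b.png

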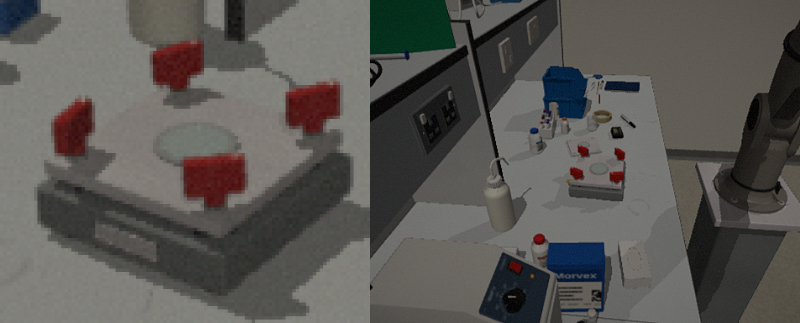

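The side view at right confirms the larger cover, the one under four nuts. Cell centre is about (0.53, 0.01). I'm moving the wrist camera above it now.

Call:
jog_arm(plan=[[[2.4, -4.3, 0.2], 0], [[2.4, -4.3, 0.2], 0], [[2.4, -4.3, 0.2], 0], [[2.4, -4.3, 0.2], 0], [[2.4, -4.3, 0.2], 0], [[2.4, -4.3, 0.2], 0], [[2.4, -4.3, 0.2], 0], [[2.4, -4.3, 0.2], 0], [[2.4, -4.3, 0.2], 0], [[2.4, -4.3, 0.2], 0], [[2.4, -4.3, 0.2], 0], [[2.4, -4.3, 0.2], 0]], hand=4)

```text
clock: 1.4
tcp_pos: [0.4606, 0.1348, 0.3282]
orientation: [0.404, 3.115, 0.001]
contact_force: [1.3, 0.2, 0.5]
grip_width: 0.0401
```

Call:
jog_arm(plan=[[[2.4, -4.3, 0], 0], [[2.4, -4.3, 0], 0], [[2.4, -4.3, 0], 0], [[0, 0, 0], 0], [[0, 0, 0], 0]])

```text
clock: 1.9
tcp_pos: [0.5322, 0.0065, 0.3277]
orientation: [-0.409, -3.114, 0.001]
contact_force: [0.1, 0.9, 0.9]
grip_width: 0.0397
```

```bash
python3 - <<'E'
from h import *
o=get_obs();c=get_calibration("wrist");im=grab_frame("wrist")
print(o["clock"],o["tcp_pos"].round(4),o["joints"].round(3),o["contact_force"].round(2),o["moment"].round(3),o["orientation"].round(3))
Rm=R.from_rotvec(c["orientation"]).as_matrix();print(c["xyz"],Rm[:,2].round(3))
bl,l=blobs(im,150)
for ce,s in bl: print(ce.round(1),s.tolist(),ray(c,ce,0.1).round(4))
cv2.imwrite("pics/w1.png",cv2.resize(cv2.cvtColor(im,cv2.COLOR_RGB2BGR),(800,600),interpolation=cv2.INTER_CUBIC))
np.save("w1.npy",im)
import pickle;pickle.dump(c,open("w1.pkl","wb"))
E
```

```text
1.9 [0.5322 0.0065 0.3277] [-0.511  0.226  0.451  1.893 -0.113  1.048  1.296] [0.05 0.91 0.86] [ 0.031  0.031 -0.012] [-4.090e-01 -3.114e+00  1.000e-03]
[0.4676299  0.02324169 0.3988239 ] [ 0.254 -0.069 -0.965]
[321.5  83.8] [307, 58, 31, 55, 763] [0.4658 0.0841 0.1   ]
[173.2 117.5] [153, 94, 39, 50, 936] [ 0.4596 -0.0502  0.1   ]
[340.7 225.3] [328, 202, 27, 51, 851] [0.5995 0.0753 0.1   ]
[214.5 239.4] [209, 227, 12, 32, 195] [ 0.582  -0.0484  0.1   ]
```

View pics/w1.png

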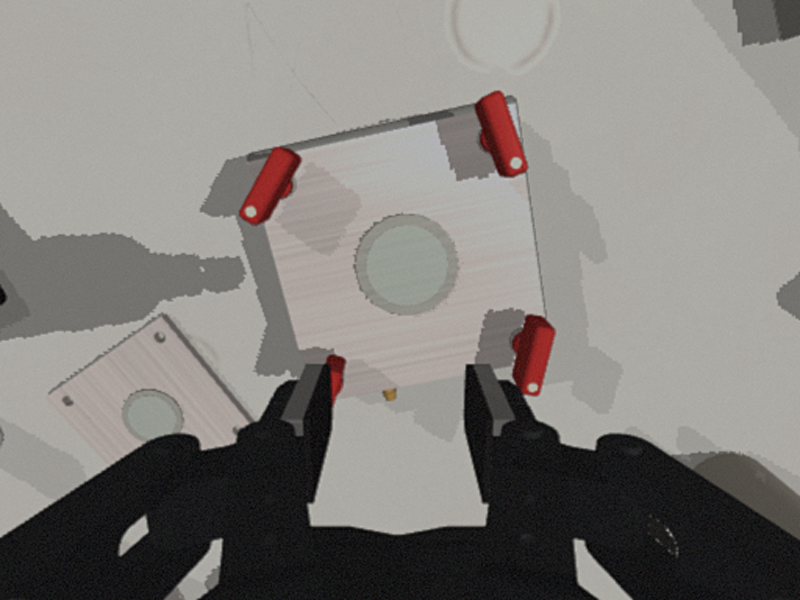

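Wrist view (800 x 600): near left nut at (500,130), near right (270,185), far left (535,355), far right partly hidden behind a finger at (335,375). I'll fit box models to get centres and yaws.

```bash
cat >> h.py <<'E'
from scipy.optimize import differential_evolution
BOX=np.array([[a,b,d] for a in(-.023,.023) for b in(-.0065,.0065) for d in(-.015,.015)])
HUB=np.array([[.009*np.cos(t),.009*np.sin(t),d] for t in np.linspace(0,6.28,16) for d in(-.022,-.015)])
def fitnut(im,c,x0,y0,z,dz=0,rad=.012,yaw=(0,np.pi)):
    m=redmask(im);u=proj(c,[x0,y0,z])[0].astype(int);S=4
    lo=np.maximum(u-45,0);roi=cv2.resize(m[lo[1]:u[1]+45,lo[0]:u[0]+45],None,fx=S,fy=S,interpolation=cv2.INTER_LINEAR)
    n,l,s,ce=cv2.connectedComponentsWithStats(roi);roi=(l==1+np.argmax(s[1:,4]))
    def f(p):
        Q=R.from_euler('z',p[2]);k=np.zeros(roi.shape,np.uint8)
        for B in(BOX,HUB):
            q=((proj(c,Q.apply(B)+[p[0],p[1],z])-lo+.5)*S).astype(np.float32)
            cv2.fillConvexPoly(k,cv2.convexHull(q).astype(np.int32),1)
        k=k>0;return -(k&roi).sum()/max(1,(k|roi).sum())
    r=differential_evolution(f,[(x0-rad,x0+rad),(y0-rad,y0+rad),yaw],seed=1,maxiter=60,popsize=12,tol=1e-4)
    return r.x,-r.fun
def yawtool(o): 
    v=R.from_rotvec(o["orientation"]).as_matrix();return np.arctan2(v[1,1],v[0,1]),np.arctan2(v[1,0],v[0,0])
E
python3 - <<'E'
from h import *
import pickle
im=np.load("w1.npy");c=pickle.load(open("w1.pkl","rb"))
P={}
for n,x,y in(("NL",.4658,.084),("NR",.46,-.05),("FL",.5995,.075)):
    p,s=fitnut(im,c,x,y,.0945);P[n]=p;print(n,p.round(4),round(s,3))
fr=P["FL"][:2]+P["NR"][:2]-P["NL"][:2];print("FR pred",fr,"diag",np.linalg.norm(P["FL"][:2]-P["NR"][:2]))
d=P["FL"][:2]-P["NL"][:2];print("side",np.linalg.norm(d),"cellyaw",np.arctan2(d[1],d[0]), "side2",np.linalg.norm(P["NL"][:2]-P["NR"][:2]))
for n in("scene","side"):
    im=grab_frame(n);cc=get_calibration(n);print(n,[np.round(v,4) for v in fitnut(im,cc,fr[0],fr[1],.0945)])
print("tool y,x yaw",yawtool(get_obs()))
E
```

```text
NL [0.4679 0.083  0.168 ] 0.605
NR [ 0.4603 -0.0523  2.2744] 0.795
FL [0.6041 0.0759 2.861 ] 0.732
FR pred [ 0.59646303 -0.05940169] diag 0.1926483107358999
side 0.13637822239172095 cellyaw -0.05228432838366485 side2 0.13550852378252545
scene [array([ 0.6008, -0.0585,  1.8589]), np.float64(-0.0)]
side [array([ 0.6008, -0.0585,  1.8589]), np.float64(-0.0)]
tool y,x yaw (np.float64(1.3154754404699374), np.float64(2.886272141346753))
```

```bash
cat >> h.py <<'E'
def redmask(im):
    i=cv2.GaussianBlur(im,(3,3),0).astype(float);m=((i[...,0]>30)&(i[...,0]>1.7*i[...,1])&(i[...,0]>1.7*i[...,2])).astype(np.uint8)
    return cv2.morphologyEx(m,cv2.MORPH_CLOSE,np.ones((5,5),np.uint8))
def fitnut(im,c,x0,y0,z,w=45,rad=.01,yaw=(0,np.pi),S=4,dbg=None):
    m=redmask(im);u=proj(c,[x0,y0,z])[0].astype(int)
    lo=np.maximum(u-w,0);hi=u+w
    n,l,s,ce=cv2.connectedComponentsWithStats(m);ce[0]=-1e6;ce[s[:,4]<40]=-1e6
    b=np.argmin(np.linalg.norm(ce-u,axis=1));m=(l==b).astype(np.float32)
    roi=cv2.resize(m[lo[1]:hi[1],lo[0]:hi[0]],None,fx=S,fy=S,interpolation=cv2.INTER_LINEAR)>.5
    def mk(p):
        Q=R.from_euler('z',p[2]);k=np.zeros(roi.shape,np.uint8)
        for B in(BOX,HUB):
            q=((proj(c,Q.apply(B)+[p[0],p[1],z])-lo+.5)*S).astype(np.float32)
            cv2.fillConvexPoly(k,cv2.convexHull(q).astype(np.int32),1)
        return k>0
    f=lambda p:-(mk(p)&roi).sum()/max(1,(mk(p)|roi).sum())
    r=differential_evolution(f,[(x0-rad,x0+rad),(y0-rad,y0+rad),yaw],seed=1,maxiter=60,popsize=12,tol=1e-4)
    if dbg: cv2.imwrite(dbg,np.dstack([roi*255,mk(r.x)*255,roi*0]).astype(np.uint8))
    return r.x,-r.fun
E
python3 - <<'E'
from h import *
import pickle
im=np.load("w1.npy");c=pickle.load(open("w1.pkl","rb"))
P={}
for n,x,y in(("NL",.4658,.084),("NR",.46,-.05),("FL",.602,.075)):
    p,s=fitnut(im,c,x,y,.0945,dbg=f"pics/d{n}.png",yaw=(-1.2,1.95));P[n]=p;print(n,p.round(4),round(s,3))
G={"NL":(.467,.083),"NR":(.46,-.052),"FL":(.603,.076),"FR":(.596,-.059)}
for v in("scene","side"):
    im=grab_frame(v);cc=get_calibration(v)
    for n in G: p,s=fitnut(im,cc,*G[n],.0945,w=22,S=8,yaw=(-1.2,1.95));print(v,n,p.round(4),round(s,3))
cv2.imwrite("pics/d.png",np.hstack([cv2.imread(f"pics/d{n}.png")[:260,:360] for n in("NR","FL")]))
E
```

```text
NL [0.4681 0.0826 0.1427] 0.825
NR [ 0.4601 -0.052  -0.867 ] 0.812
FL [ 0.6037  0.0755 -0.3224] 0.837
scene NL [0.4683 0.0853 0.3001] 0.801
scene NR [ 0.4589 -0.0507 -1.0124] 0.807
scene FL [ 0.6036  0.0779 -0.1498] 0.831
scene FR [ 0.5955 -0.0585 -0.2118] 0.816
side NL [0.4665 0.0815 0.0108] 0.893
side NR [ 0.4608 -0.053  -0.9741] 0.884
side FL [ 0.6029  0.0738 -0.6018] 0.851
side FR [ 0.5949 -0.0612 -0.8135] 0.867
```

View pics/d.png

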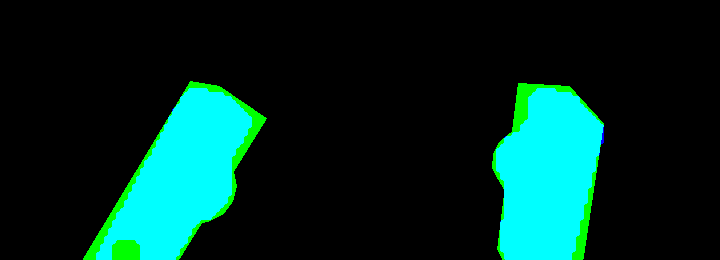

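The box fits overlay the masks well: FL yaw −0.32, NR −0.87, NL 0.14; FR is still unsure and will be looked at later. I'll begin with the far left / near right pair, after flipping the wrist so joint 7 has room.

Call:
jog_arm(plan=[[[0.4, 0.4, -0.5], 0.146], [[0.4, 0.4, -0.5], 0.146], [[0.4, 0.4, -0.5], 0.146], [[0.4, 0.4, -0.5], 0.146], [[0.4, 0.4, -0.5], 0.146], [[0.4, 0.4, -0.5], 0.146], [[0.4, 0.4, -0.5], 0.146], [[0.4, 0.4, -0.5], 0.146], [[0.4, 0.4, -0.5], 0.146], [[0.4, 0.4, -0.5], 0.146], [[0.4, 0.4, -0.5], 0.146], [[0.4, 0.4, -0.5], 0.146]], hand=4)

```text
clock: 3.35
tcp_pos: [0.5799, 0.0571, 0.2678]
orientation: [-2.144, 2.296, 0.0]
contact_force: [0.2, -0.1, 0.2]
grip_width: 0.0404
```

Call:
jog_arm(plan=[[[0.4, 0.4, -0.4], 0.146], [[0.4, 0.4, -0.4], 0.146], [[0.4, 0.4, -0.4], 0.146], [[0.4, 0.4, -0.4], 0.146], [[0.4, 0.3, -0.4], 0.146], [[0.3, 0.2, -0.4], 0.146], [[0, 0, -0.4], 0.146], [[0, 0, -0.4], 0.146], [[0, 0, -0.4], 0.146], [[0, 0, 0], 0], [[0, 0, 0], 0]])

```text
clock: 4.45
tcp_pos: [0.5617, 0.1269, 0.184]
orientation: [2.96, -0.863, 0.092]
contact_force: [-0.0, -0.0, 0.5]
grip_width: 0.0399
```

```bash
python3 - <<'E'
from h import *
o=get_obs();c=get_calibration("wrist");im=grab_frame("wrist")
print(o["clock"],o["tcp_pos"].round(4),o["joints"].round(3),o["contact_force"].round(2),o["moment"].round(3),np.round(yawtool(o),3),R.from_rotvec(o["orientation"]).as_matrix()[:,2].round(3))
for n,g in {"NL":(.467,.083),"NR":(.46,-.052),"FL":(.603,.076),"FR":(.596,-.059)}.items():
    u=proj(c,[*g,.0945])[0];print(n,u.round())
    if 0<u[0]<512 and 0<u[1]<384: p,s=fitnut(im,c,*g,.0945,yaw=(-1.2,1.95),w=70,S=2);print(p.round(4),round(s,3))
cv2.imwrite("pics/w2.png",cv2.cvtColor(im,cv2.COLOR_RGB2BGR))
E
```

```text
4.45 [0.5617 0.1269 0.184 ] [ 0.55   0.957 -1.409  1.857  1.07   1.328  2.958] [-0.01 -0.03  0.47] [ 0.07   0.002 -0.001] [-2.139 -0.566] [ 0.041 -0.071 -0.997]
NL [399. 337.]
[0.4707 0.0838 0.6639] -0.0
NR [618. 224.]
FL [287. 128.]
[ 0.6025  0.0759 -0.4318] 0.84
FR [536. -15.]
```

View pics/w2.png

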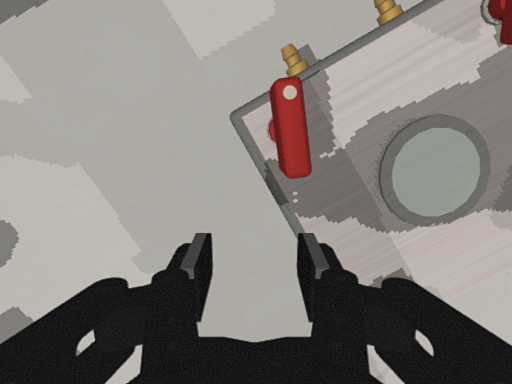

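The flip ran joint 7 into its limit: a positive world turn raises it, so no flip was needed. I'm rising and turning back.

Call:
jog_arm(plan=[[[0, 0, 3], 0], [[0, 0, 2], -0.146], [[0.3, -0.4, 0.5], -0.146], [[0.3, -0.4, 0.5], -0.146], [[0.3, -0.4, 0], -0.146], [[0.3, -0.4, 0], -0.146], [[0.3, -0.4, 0], -0.146], [[0.3, -0.4, 0], -0.146], [[0.3, -0.4, 0], -0.146], [[0.3, -0.4, 0], -0.146], [[0.3, -0.4, 0], -0.146], [[0.3, -0.4, 0], -0.146]])

```text
clock: 5.7
tcp_pos: [0.5891, 0.092, 0.2396]
orientation: [1.39, -2.717, 0.007]
contact_force: [0.3, 0.2, -0.4]
grip_width: 0.0402
```

Call:
jog_arm(plan=[[[0.3, -0.3, 0], -0.146], [[0.3, -0.3, 0], -0.146], [[0.2, -0.2, 0], -0.146], [[0.2, -0.2, 0], -0.146], [[0, 0, 0], -0.146], [[0, 0, 0], -0.146], [[0, 0, 0], -0.146], [[0, 0, 0], -0.146], [[0, 0, 0], 0], [[0, 0, 0], 0]])

```text
clock: 6.7
tcp_pos: [0.5986, 0.0823, 0.2391]
orientation: [-0.322, -3.047, -0.073]
contact_force: [-0.3, 0.3, 0.5]
grip_width: 0.0399
```

```bash
cat >> h.py <<'E'
def st():
    o=get_obs();print(round(float(o["clock"]),2),"tcp",o["tcp_pos"].round(4),"j",o["joints"].round(2),"F",o["contact_force"].round(2),"M",o["moment"].round(3),"yaw y",yawtool(o)[0].round(3),"z",R.from_rotvec(o["orientation"]).as_matrix()[:2,2].round(3),"w",round(float(o["grip_width"]),4));return o
E
python3 -c "
from h import *
st()"
```

```text
6.7 tcp [0.5986 0.0823 0.2391] j [ 0.44  0.63 -0.93  1.71  0.46  1.12  0.74] F [-0.31  0.25  0.48] M [-0.019 -0.064  0.015] yaw y 1.358 z [-0.071  0.055] w 0.0399
```

The saturation left a 5° tool tilt that rotates with the tool. I'll work it off by turning the tilt inward toward the base and then going up against the reach limit, which pitches the tool outward. This happens well above the bench.

Call:
jog_arm(plan=[[[-1, -0.5, 4.5], 0.133], [[-1, -0.5, 4.5], 0.133], [[-1, -0.5, 4.5], 0.133], [[-1, -0.5, 4.5], 0.133], [[-1, -0.5, 4.5], 0.133], [[-1, -0.5, 4.5], 0.133], [[0, 0, 0], 0]])

```text
clock: 7.4
tcp_pos: [0.5383, 0.0541, 0.5144]
orientation: [0.89, -2.927, -0.019]
contact_force: [1.1, 0.5, 0.3]
grip_width: 0.0401
```

```bash
python3 -c "
from h import *
st()"
```

```text
7.4 tcp [0.5383 0.0541 0.5144] j [ 0.71  0.4  -1.28  1.46  0.35  1.63  1.62] F [1.13 0.54 0.34] M [ 0.057 -0.085  0.038] yaw y 2.16 z [-0.082 -0.012] w 0.0401
```

Call:
jog_arm(plan=[[[0, 0, 3], 0], [[0, 0, 3], 0], [[0, 0, 3], 0], [[0, 0, 0], 0]])

```text
clock: 7.8
tcp_pos: [0.5384, 0.0535, 0.6014]
orientation: [0.883, -2.925, -0.021]
contact_force: [-0.7, 0.5, 0.3]
grip_width: 0.0399
```

```bash
python3 -c "
from h import *
st()"
```

```text
7.8 tcp [0.5384 0.0535 0.6014] j [ 0.67  0.38 -1.27  1.28  0.33  1.81  1.63] F [-0.7   0.46  0.27] M [ 0.054 -0.092  0.038] yaw y 2.155 z [-0.086 -0.012] w 0.0399
```

Call:
jog_arm(plan=[[[0, 0, 3], 0], [[0, 0, 3], 0], [[0, 0, 3], 0], [[0, 0, 0], 0]])

```text
clock: 8.2
tcp_pos: [0.545, 0.0567, 0.6491]
orientation: [0.871, -2.89, -0.002]
contact_force: [0.2, -0.1, -0.5]
grip_width: 0.0401
```

```bash
python3 -c "
from h import *
st()"
```

```text
8.2 tcp [0.545  0.0567 0.6491] j [ 0.37  0.3  -0.85  1.14  0.21  1.91  1.75] F [ 0.16 -0.11 -0.51] M [ 0.008 -0.14  -0.019] yaw y 2.154 z [-0.118 -0.034] w 0.0401
```

Saturation here pitches the tool inward, so I'll turn half way round (tilt outward) and repeat.

Call:
jog_arm(plan=[[[-0.5, 0, -3], -0.149], [[-0.5, 0, -3], -0.149], [[0, 0, 0], -0.149], [[0, 0, 0], -0.149], [[0, 0, 0], -0.149], [[0, 0, 0], -0.149], [[0, 0, 0], -0.149], [[0, 0, 0], -0.149], [[0, 0, 0], -0.149], [[0, 0, 0], -0.149], [[0, 0, 0], -0.149], [[0, 0, 0], -0.149]])

```text
clock: 9.4
tcp_pos: [0.5335, 0.0578, 0.5889]
orientation: [-1.736, -2.525, -0.146]
contact_force: [0.7, 0.8, 0.7]
grip_width: 0.0402
```

Call:
jog_arm(plan=[[[0, 0, 0], -0.149], [[0, 0, 0], -0.149], [[0, 0, 0], -0.149], [[0, 0, 0], -0.149], [[0, 0, 0], -0.149], [[0, 0, 2], -0.149], [[0, 0, 2], -0.149], [[0, 0, 2], -0.149], [[0, 0, 2], -0.149], [[0, 0, 2], -0.149], [[0, 0, 0], 0]])

```text
clock: 10.5
tcp_pos: [0.534, 0.0587, 0.6916]
orientation: [3.044, 0.699, 0.19]
contact_force: [0.4, 0.7, 0.0]
grip_width: 0.0402
```

```bash
python3 -c "
from h import *
st()"
```

```text
10.5 tcp [0.534  0.0587 0.6916] j [ 0.22  0.12 -0.52  1.21  0.08  1.71 -1.4 ] F [0.38 0.71 0.02] M [0.044 0.109 0.023] yaw y -1.122 z [0.121 0.015] w 0.0402
```

Call:
jog_arm(plan=[[[0, 0, 2.5], 0], [[0, 0, 2.5], 0], [[0, 0, 2.5], 0], [[0, 0, 2.5], 0], [[0, 0, 0], 0]])

```text
clock: 11.0
tcp_pos: [0.5378, 0.0574, 0.7666]
orientation: [3.041, 0.7, 0.173]
contact_force: [0.3, 0.0, -0.2]
grip_width: 0.0403
```

```bash
python3 -c "
from h import *
st()"
```

```text
11.0 tcp [0.5378 0.0574 0.7666] j [-0.01  0.16 -0.29  0.98  0.07  1.9  -1.38] F [ 0.33  0.04 -0.19] M [-0.026  0.077 -0.039] yaw y -1.121 z [0.112 0.009] w 0.0403
```

Tilt is shrinking (0.121 → 0.112). Continuing in the same direction.

Call:
jog_arm(plan=[[[0, 0, 2.5], 0], [[0, 0, 2.5], 0], [[0, 0, 2.5], 0], [[0, 0, 0], 0]])

```text
clock: 11.4
tcp_pos: [0.5428, 0.0571, 0.7736]
orientation: [3.038, 0.696, 0.163]
contact_force: [-0.4, -1.0, 0.5]
grip_width: 0.0398
```

```bash
python3 -c "
from h import *
st()"
```

```text
11.4 tcp [0.5428 0.0571 0.7736] j [-0.5   0.16  0.36  0.98 -0.05  1.91 -1.28] F [-0.38 -1.04  0.48] M [-0.007  0.095  0.025] yaw y -1.122 z [0.106 0.003] w 0.0398
```

Call:
jog_arm(plan=[[[2, 0, 4.5], 0], [[2, 0, 4.5], 0], [[2, 0, 4.5], 0], [[2, 0, 4.5], 0]])

```text
clock: 11.8
tcp_pos: [0.589, 0.0534, 0.8346]
orientation: [3.004, 0.692, 0.391]
contact_force: [0.9, 1.3, 0.6]
grip_width: 0.0398
```

```bash
python3 -c "
from h import *
st()"
```

```text
11.8 tcp [0.589  0.0534 0.8346] j [-0.5   0.26  0.5   0.74 -0.15  1.91 -1.22] F [0.92 1.3  0.61] M [-0.004  0.307  0.01 ] yaw y -1.128 z [0.251 0.023] w 0.0398
```

Call:
jog_arm(plan=[[[-4, 0, 2], 0], [[-4, 0, 2], 0], [[-4, 0, 2], 0]])

```text
clock: 12.1
tcp_pos: [0.4916, 0.0577, 0.8623]
orientation: [2.986, 0.686, 0.434]
contact_force: [-2.3, 1.5, 1.8]
grip_width: 0.0399
```

```bash
python3 -c "
from h import *
st()"
```

```text
12.1 tcp [0.4916 0.0577 0.8623] j [-1.    0.05  0.82  0.91  0.    1.91 -1.31] F [-2.29  1.55  1.81] M [0.07  0.381 0.004] yaw y -1.133 z [0.281 0.017] w 0.0399
```

Call:
jog_arm(plan=[[[-0.3, 0, -4.8], 0.03], [[-0.3, 0, -4.8], 0.03], [[-0.3, 0, -4.8], 0], [[-0.3, 0, -4.8], 0], [[-0.3, 0, -4.8], 0], [[-0.3, 0, -4.8], 0], [[-0.3, 0, -4.8], 0], [[-0.3, 0, -4.8], 0], [[-0.3, 0, -4.8], 0], [[-0.3, 0, -4.8], 0], [[0, 0, 0], 0], [[0, 0, 0], 0]])

```text
clock: 13.3
tcp_pos: [0.4608, 0.0571, 0.3851]
orientation: [2.97, 0.779, 0.443]
contact_force: [0.4, -0.7, 0.0]
grip_width: 0.0398
```

```bash
python3 -c "
from h import *
st()"
```

```text
13.3 tcp [0.4608 0.0571 0.3851] j [-1.09 -0.18  0.73  2.12  0.24  0.89 -1.54] F [ 0.42 -0.65  0.01] M [-0.046  0.249 -0.008] yaw y -1.072 z [0.283 0.035] w 0.0398
```

Call:
jog_arm(plan=[[[-2.5, 0, 0], 0], [[-2.5, 0, 0], 0], [[-2.5, 0, 0], 0], [[0, 0, 0], 0]])

```text
clock: 13.7
tcp_pos: [0.3857, 0.0577, 0.3873]
orientation: [2.971, 0.78, 0.451]
contact_force: [0.7, -0.1, 0.3]
grip_width: 0.0398
```

```bash
python3 -c "
from h import *
st()"
```

```text
13.7 tcp [0.3857 0.0577 0.3873] j [-0.97 -0.34  0.48  2.23  0.31  0.96 -1.7 ] F [ 0.7  -0.07  0.31] M [-0.038  0.287  0.009] yaw y -1.072 z [0.287 0.037] w 0.0398
```

Call:
jog_arm(plan=[[[-2.5, 0, 0], 0], [[-2.5, 0, 0], 0], [[-2.5, 0, 0], 0], [[0, 0, 0], 0]])

```text
clock: 14.1
tcp_pos: [0.346, 0.0528, 0.3914]
orientation: [2.973, 0.769, 0.461]
contact_force: [1.0, -1.0, 0.4]
grip_width: 0.04
```

```bash
python3 -c "
from h import *
st()"
```

```text
14.1 tcp [0.346  0.0528 0.3914] j [-0.46 -0.34  0.05  2.26  0.12  0.93 -1.53] F [ 0.96 -0.95  0.36] M [-0.095  0.28  -0.169] yaw y -1.08 z [0.293 0.039] w 0.04
```

```bash
cat > kin.py <<'E'
from h import *
from scipy.optimize import least_squares
S=[([-1.421,.478,.022,1.556,-.011,1.109,-.083],[.172,.652,.303],[-.404,-3.115,.003]),
([-.511,.226,.451,1.893,-.113,1.048,1.296],[.5322,.0065,.3277],[-.409,-3.114,.001]),
([.55,.957,-1.409,1.857,1.07,1.328,2.958],[.5617,.1269,.184],[2.96,-.863,.092]),
([.44,.63,-.93,1.71,.46,1.12,.74],[.5986,.0823,.2391],[-.322,-3.047,-.073]),
([.71,.4,-1.28,1.46,.35,1.63,1.62],[.5383,.0541,.5144],[.89,-2.927,-.019]),
([.22,.12,-.52,1.21,.08,1.71,-1.4],[.534,.0587,.6916],[3.044,.699,.19]),
([-1.09,-.18,.73,2.12,.24,.89,-1.54],[.4608,.0571,.3851],[2.97,.779,.443]),
([-.46,-.34,.05,2.26,.12,.93,-1.53],[.346,.0528,.3914],[2.973,.769,.461])]
Rz=lambda a:R.from_euler('z',a);Ry=lambda a:R.from_euler('y',a)
def fk(q,d,sg):
    s=sg*np.asarray(q)
    r=Rz(s[0]+d[4]);p=np.array([0,0,d[0]]);r=r*Ry(s[1]);p=p+r.apply([d[6],0,d[1]]);r=r*Rz(s[2])*Ry(s[3]);p=p+r.apply([d[7],0,d[2]]);r=r*Rz(s[4])*Ry(s[5]);p=p+r.apply([d[8],0,d[3]]);return p,r*Rz(s[6]+d[5])
def res(d,sg):
    out=[]
    for q,p,o in S:
        P,r=fk(q,d,sg);out+=list(P-p)+list(.3*(R.from_rotvec(o).inv()*r).as_rotvec())
    return np.array(out)
E
python3 - <<'E'
from kin import *
import itertools
best=[]
for b in itertools.product([1,-1],repeat=4):
    sg=np.array([b[0],1,b[1],1,b[2],1,b[3]])
    for m in(0,1.57,3.14,-1.57):
        for y in (1.57,0,3.14,-1.57):
            r=least_squares(res,[.36,.4,.4,.2,m,y,0,0,0],args=(sg,),max_nfev=30);best.append((r.cost,sg,r.x))
best.sort(key=lambda t:t[0])
for c,sg,x in best[:3]: print(c,sg,x.round(3))
print(res(best[0][2],best[0][1]).reshape(-1,6).round(3))
np.savez("kin.npz",sg=best[0][1],d=best[0][2])
E
```

```text
0.0013946694064642588 [-1  1 -1  1 -1  1 -1] [ 3.220e-01  5.160e-01  4.620e-01  2.910e-01 -1.030e-01 -4.813e+00
 -2.000e-03 -1.600e-02 -1.100e-02]
0.001394669406464261 [-1  1 -1  1 -1  1 -1] [ 0.322  0.516  0.462  0.291 -0.103  1.47  -0.002 -0.016 -0.011]
0.001394669406464286 [-1  1 -1  1 -1  1 -1] [ 0.322  0.516  0.462  0.291 -0.103  1.47  -0.002 -0.016 -0.011]
[[ 0.005 -0.009 -0.005 -0.    -0.     0.   ]
 [-0.01   0.003 -0.011 -0.    -0.     0.001]
 [ 0.014 -0.011  0.021 -0.002 -0.001  0.   ]
 [ 0.006  0.001  0.01  -0.002  0.     0.   ]
 [ 0.006  0.001  0.003 -0.002 -0.004 -0.002]
 [ 0.005  0.003 -0.012 -0.003 -0.002  0.001]
 [-0.012  0.002 -0.003 -0.008 -0.005  0.001]
 [ 0.007  0.03  -0.002 -0.008 -0.002 -0.001]]
```

```bash
cat >> kin.py <<'E'
K=dict(np.load("kin.npz")) if __import__("os").path.exists("kin.npz") else None
LO=np.array([-2.96,-.34,-1.41,.24,-1.37,.17,-2.96]);HI=np.array([2.96,2.1,1.46,2.44,4.51,1.92,2.96])
def sim(q,rows,wo,reg=.01,clip=False):
    q=np.clip(np.array(q,float),LO+1e-3,HI-1e-3);P,r=fk(q,K["d"],K["sg"])
    for t,w in rows:
        P=P+np.array(t)/100;r=Rz(w)*r;q0=q
        f=lambda x:(lambda pr:np.r_[pr[0]-P,wo*(pr[1]*r.inv()).as_rotvec(),reg*(x-q0)])(fk(x,K["d"],K["sg"]))
        q=least_squares(f,q0,bounds=(LO,HI),max_nfev=30).x;P,r=fk(q,K["d"],K["sg"])
    return q,P,r
E
python3 - <<'E'
from kin import *
T=[("E1 .118/.545,.057,.649",[.67,.38,-1.27,1.28,.33,1.81,1.63],[((0,0,3),0)]*3),
("E1b .106,.003/p+(.5,0,.7)",[-.01,.16,-.29,.98,.07,1.9,-1.38],[((0,0,2.5),0)]*3),
("E2 .251/+(4.6,-.4,6.1)",[-.5,.16,.36,.98,-.05,1.91,-1.28],[((2,0,4.5),0)]*4),
("E3 .281/+(-9.7,.4,2.8)",[-.5,.26,.5,.74,-.15,1.91,-1.22],[((-4,0,2),0)]*3),
("E4 .287->.293/(-4,-.5,.4)",[-.97,-.34,.48,2.23,.31,.96,-1.7],[((-2.5,0,0),0)]*3)]
for n,q,rows in T:
    print(n); P0,r0=fk(q,K["d"],K["sg"]);print("  start",r0.as_matrix()[:2,2].round(3))
    for wo in(.1,.3,1):
        Q,P,r=sim(q,rows,wo);print("  ",wo,r.as_matrix()[:2,2].round(3),((P-P0)*100).round(1),Q.round(2))
E
```

```text
E1 .118/.545,.057,.649
  start [-0.086  0.002]
   0.1 [-0.027  0.018] [-0.  -0.   8.9] [ 0.51  0.3  -1.02  1.07  0.24  1.92  1.73]
   0.3 [-0.052  0.009] [-0.2 -0.   8.4] [ 0.28  0.24 -0.65  1.07  0.13  1.92  1.83]
   1 [-0.078  0.003] [-0.4 -0.   7.4] [ 0.12  0.23 -0.42  1.09  0.08  1.92  1.88]
E1b .106,.003/p+(.5,0,.7)
  start [0.109 0.   ]
   0.1 [0.244 0.021] [-0.1 -0.   7.2] [-0.06  0.16 -0.23  0.82  0.06  1.92 -1.37]
   0.3 [0.208 0.014] [-0.3 -0.1  5.5] [-0.18  0.15 -0.07  0.86  0.03  1.92 -1.34]
   1 [0.134 0.003] [-0.8 -0.2  2.1] [-0.26  0.15  0.03  0.94  0.01  1.92 -1.33]
E2 .251/+(4.6,-.4,6.1)
  start [ 0.101 -0.005]
   0.1 [0.492 0.021] [ 7.7 -0.  17. ] [-0.29  0.33  0.2   0.38 -0.08  1.92 -1.28]
   0.3 [0.381 0.019] [ 6.6 -0.2 12.2] [-0.24  0.28  0.06  0.55 -0.01  1.92 -1.3 ]
   1 [0.171 0.002] [ 4.8 -0.5  2.8] [-0.24  0.24  0.06  0.81 -0.    1.92 -1.3 ]
E3 .281/+(-9.7,.4,2.8)
  start [ 0.254 -0.001]
   0.1 [0.334 0.009] [-12.   -0.    5.8] [-0.63  0.02  0.41  0.86  0.02  1.92 -1.33]
   0.3 [0.313 0.005] [-12.1  -0.    4.8] [-0.59  0.02  0.36  0.89  0.03  1.92 -1.33]
   1 [0.269 0.001] [-12.2  -0.1   2.7] [-0.53  0.01  0.31  0.94  0.03  1.92 -1.33]
E4 .287->.293/(-4,-.5,.4)
  start [0.286 0.011]
   0.1 [ 0.136 -0.054] [-6.9  0.2 -0.2] [-0.47 -0.34  0.03  2.24  0.12  1.13 -1.56]
   0.3 [ 0.214 -0.016] [-4.9  0.8 -0.9] [-0.42 -0.34  0.    2.27  0.1   1.01 -1.52]
   1 [0.276 0.007] [-3.5  1.2 -1.5] [-0.41 -0.34 -0.    2.3   0.1   0.92 -1.52]
```

The model says: tilt turned inward, elbow plane straight, then push up/out against the joint 6 limit to work the tilt off. Doing that.

Call:
jog_arm(plan=[[[1.3, 0.2, 0], 0.149], [[1.3, 0.2, 0], 0.149], [[1.3, 0.2, 0], 0.149], [[1.3, 0.2, 0], 0.149], [[1.3, 0.2, 0], 0.149], [[1.3, 0.2, 0], 0.149], [[1.3, 0.2, 0], 0.149], [[1.3, 0.2, 0], 0.149], [[1.3, 0.2, 0], 0.149], [[1.3, 0.2, 0], 0.149], [[1.3, 0, 0], 0.149], [[1.3, 0, 0], 0.149]])

```text
clock: 15.3
tcp_pos: [0.5026, 0.0757, 0.3898]
orientation: [-1.181, -2.673, -0.304]
contact_force: [0.3, -0.0, 0.5]
grip_width: 0.0397
```

Call:
jog_arm(plan=[[[0, 0, 0], 0.149], [[0, 0, 0], 0.149], [[0, 0, 0], 0.149], [[0, 0, 0], 0.149], [[0, 0, 1], 0.149], [[0, 0, 1], 0.149], [[0, 0, 1], 0.149], [[0, 0, 1], 0.149], [[0, 0, 1], 0.149], [[0, 0, 0], 0]])

```text
clock: 16.3
tcp_pos: [0.5022, 0.0768, 0.4407]
orientation: [0.712, -2.764, -0.045]
contact_force: [-0.4, 0.9, 0.4]
grip_width: 0.0402
```

```bash
python3 -c "
from h import *
st()"
```

```text
16.3 tcp [0.5022 0.0768 0.4407] j [-0.67  0.24  0.51  1.65 -0.12  1.57  1.94] F [-0.36  0.94  0.44] M [ 0.033 -0.313 -0.04 ] yaw y 2.062 z [-0.282 -0.04 ] w 0.0402
```

Call:
jog_arm(plan=[[[1, 0.15, 4.5], 0], [[1, 0.15, 4.5], 0], [[1, 0.15, 4.5], 0], [[1, 0.15, 4.5], 0]])

```text
clock: 16.7
tcp_pos: [0.5371, 0.0806, 0.6054]
orientation: [0.703, -2.788, -0.043]
contact_force: [-2.3, -0.6, -1.5]
grip_width: 0.04
```

```bash
python3 -c "
from h import *
st()"
```

```text
16.7 tcp [0.5371 0.0806 0.6054] j [-0.55  0.26  0.41  1.25 -0.11  1.92  1.9 ] F [-2.31 -0.56 -1.47] M [-0.022 -0.187  0.013] yaw y 2.053 z [-0.262 -0.036] w 0.04
```

Call:
jog_arm(plan=[[[1.5, 0.2, 4.5], 0], [[1.5, 0.2, 4.5], 0], [[1.5, 0.2, 4.5], 0]])

```text
clock: 17.0
tcp_pos: [0.5529, 0.0825, 0.6522]
orientation: [0.73, -2.896, -0.032]
contact_force: [-0.8, 0.0, -0.5]
grip_width: 0.0395
```

```bash
python3 -c "
from h import *
st()"
```

```text
17.0 tcp [0.5529 0.0825 0.6522] j [-0.55  0.25  0.43  1.15 -0.11  1.91  1.9 ] F [-0.78  0.01 -0.52] M [ 0.019 -0.169  0.075] yaw y 2.06 z [-0.155 -0.017] w 0.0395
```

It works. Three more rows, then a hold.

Call:
jog_arm(plan=[[[1.5, 0.1, 4.5], 0], [[1.5, 0.1, 4.5], 0], [[1.5, 0.1, 4.5], 0], [[0, 0, 0], 0]])

```text
clock: 17.4
tcp_pos: [0.5698, 0.0817, 0.7029]
orientation: [0.759, -3.009, -0.017]
contact_force: [-0.2, 0.3, 0.6]
grip_width: 0.0402
```

```bash
python3 -c "
from h import *
st()"
```

```text
17.4 tcp [0.5698 0.0817 0.7029] j [-0.55  0.25  0.44  1.04 -0.12  1.92  1.91] F [-0.25  0.28  0.64] M [-0.038  0.009  0.002] yaw y 2.065 z [-0.04   0.001] w 0.0402
```

One more row (about 0.038 per row).

Call:
jog_arm(plan=[[[1.5, 0.1, 4.5], 0], [[0, 0, 0], 0]])

```text
clock: 17.6
tcp_pos: [0.5753, 0.0815, 0.7178]
orientation: [0.769, -3.042, -0.012]
contact_force: [-0.5, -0.0, -0.1]
grip_width: 0.0401
```

```bash
python3 -c "
from h import *
st()"
```

```text
17.6 tcp [0.5753 0.0815 0.7178] j [-0.54  0.25  0.44  1.   -0.12  1.92  1.91] F [-0.54 -0.   -0.07] M [-0.028 -0.028  0.011] yaw y 2.066 z [-0.006  0.007] w 0.0401
```

Tilt is now under 0.01 rad. Going down over the far left nut.

Call:
jog_arm(plan=[[[0.3, -0.1, -4.8], -0.108], [[0.3, -0.1, -4.8], -0.108], [[0.3, -0.1, -4.8], -0.108], [[0.3, -0.1, -4.8], -0.108], [[0.3, -0.1, -4.8], -0.108], [[0.3, -0.1, -4.8], -0.108], [[0.3, 0, -4.8], -0.108], [[0.3, 0, -4.8], -0.108], [[0.2, 0, -4.8], 0], [[0.2, 0, -4.8], 0], [[0, 0, -4], 0], [[0, 0, 0], 0]])

```text
clock: 18.8
tcp_pos: [0.5987, 0.0752, 0.1906]
orientation: [-0.571, -3.075, -0.007]
contact_force: [-0.2, 0.3, 0.0]
grip_width: 0.0403
```

```bash
python3 - <<'E'
from h import *
st();c=get_calibration("wrist");im=grab_frame("wrist");o=get_obs()
for n,g in {"NL":(.467,.083),"NR":(.46,-.052),"FL":(.603,.076),"FR":(.596,-.059)}.items():
    u=proj(c,[*g,.0945])[0]
    if 20<u[0]<490 and 20<u[1]<360: p,s=fitnut(im,c,*g,.0945,yaw=(-1.2,1.95),w=70,S=2);print(n,u.round(),p.round(4),round(s,3))
cv2.imwrite("pics/w3.png",cv2.cvtColor(im,cv2.COLOR_RGB2BGR))
E
```

```text
18.8 tcp [0.5987 0.0752 0.1906] j [-0.55  0.53  0.44  1.85 -0.3   0.85  1.24] F [-0.17  0.32  0.04] M [-0.027  0.039 -0.037] yaw y 1.203 z [-0.013  0.007] w 0.0403
FL [259. 239.] [ 0.6037  0.0751 -0.3983] 0.826
FR [ 40. 306.] [ 0.5915 -0.0618 -0.9427] 0.682
```

View pics/w3.png

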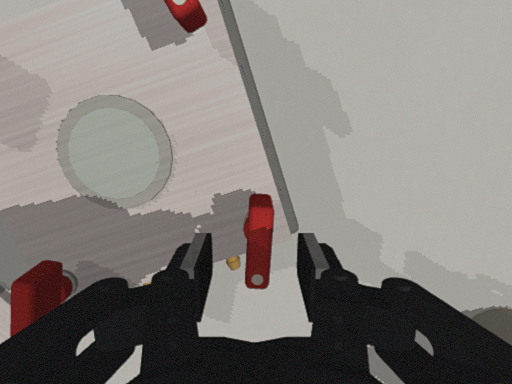

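The far left nut (258,240) stands centred and parallel between the fingers; far right shows at (40,300). Descending and closing.

Call:
jog_arm(plan=[[[0.3, 0, -1.2], 0], [[0.2, 0, -1.2], 0], [[0, 0, -1.1], 0]])

```text
clock: 19.15
tcp_pos: [0.6094, 0.0755, 0.1623]
orientation: [0.573, 3.088, 0.018]
contact_force: [0.1, 0.2, -0.0]
grip_width: 0.0398
```

Call:
jog_arm(plan=[[[0, 0, 0], 0], [[0, 0, 0], 0], [[0, 0, 0], 0], [[0, 0, 0], 0]], hand=0.6, grip_force=100)

```text
clock: 19.55
tcp_pos: [0.6077, 0.0739, 0.162]
orientation: [-0.575, -3.085, -0.015]
contact_force: [-3.9, -4.2, 3.4]
grip_width: 0.0109
```

```bash
python3 -c "
from h import *
st()"
```

```text
19.55 tcp [0.6077 0.0739 0.162 ] j [-0.53  0.57  0.42  1.85 -0.33  0.79  1.27] F [-3.91 -4.2   3.41] M [-0.919  0.92  -0.257] yaw y 1.203 z [-0.001  0.01 ] w 0.0109
```

Call:
jog_arm(plan=[[[-0.03, -0.05, -0.05], -0.131], [[-0.03, -0.05, -0.05], -0.131], [[-0.04, -0.04, -0.05], -0.131]])

```text
clock: 19.85
tcp_pos: [0.6065, 0.0724, 0.1605]
orientation: [-1.172, -2.914, -0.014]
contact_force: [-4.4, -4.5, 2.4]
grip_width: 0.011
```

```bash
python3 -c "
from h import *
st()"
```

```text
19.85 tcp [0.6065 0.0724 0.1605] j [-0.6   0.59  0.52  1.86 -0.41  0.79  0.95] F [-4.36 -4.55  2.36] M [-1.113  1.092  0.359] yaw y 0.806 z [0.002 0.008] w 0.011
```

Call:
jog_arm(plan=[[[-0.04, -0.04, -0.05], -0.131], [[-0.04, -0.03, -0.05], -0.131], [[-0.05, -0.03, -0.05], -0.131], [[0, 0, 0], 0]])

```text
clock: 20.25
tcp_pos: [0.6048, 0.0714, 0.1589]
orientation: [1.716, 2.63, 0.012]
contact_force: [-6.0, -4.7, 4.7]
grip_width: 0.0112
```

```bash
python3 -c "
from h import *
st()"
```

```text
20.25 tcp [0.6048 0.0714 0.1589] j [-0.67  0.62  0.63  1.87 -0.5   0.81  0.63] F [-6.04 -4.71  4.7 ] M [-1.086  1.406 -0.056] yaw y 0.414 z [0.005 0.006] w 0.0112
```

Turned 0.79 rad with reaction moment about 0.36 N m. Opening, rising, and going across to the near right nut.

Call:
jog_arm(plan=[[[0, 0, 0], 0], [[0, 0, 0], 0], [[0, 0, 4], 0], [[-3.6, -3.1, 0.5], 0.06], [[-3.6, -3.1, 0], 0.06], [[-3.6, -3.1, 0], 0.06], [[-3.6, -3.1, 0], 0.056], [[0, 0, 0], 0], [[0, 0, 0], 0]], hand=4)

```text
clock: 21.15
tcp_pos: [0.4623, -0.0513, 0.2044]
orientation: [1.391, 2.814, 0.02]
contact_force: [0.5, 0.6, 0.8]
grip_width: 0.04
```

```bash
cat >> h.py <<'E'
G={"NL":(.467,.083),"NR":(.460,-.052),"FL":(.6035,.0755),"FR":(.595,-.0595)}
def look(f,z=.094):
    st();c=get_calibration("wrist");im=grab_frame("wrist")
    for n,g in G.items():
        u=proj(c,[*g,z])[0]
        if 20<u[0]<490 and 20<u[1]<360: p,s=fitnut(im,c,*g,z,yaw=(-2.2,.95),w=70,S=2);print(n,u.round(),p.round(4),round(s,3))
    cv2.imwrite(f,cv2.cvtColor(im,cv2.COLOR_RGB2BGR))
E
python3 -c "
from h import *
look('pics/w4.png')
im=grab_frame('side');c=get_calibration('side')
print('side FL',fitnut(im,c,*G['FL'],.091,w=22,S=8,yaw=(-2.2,.95)))
print('side FR',fitnut(im,c,*G['FR'],.094,w=22,S=8,yaw=(-2.2,.95)))"
```

```text
21.15 tcp [ 0.4623 -0.0513  0.2044] j [-0.59  0.32  0.68  2.17 -0.31  0.74  0.96] F [0.54 0.58 0.84] M [-0.002 -0.068  0.008] yaw y 0.653 z [0.008 0.011] w 0.04
NL [419.  29.] [0.4671 0.0843 0.0617] 0.864
NR [249. 220.] [ 0.4611 -0.0528 -0.8348] 0.84
FR [404. 344.] [ 0.605  -0.0588 -0.3191] 0.031
side FL (array([ 0.60238271,  0.07355196, -1.224676  ]), np.float64(0.8287698677708027))
side FR (array([ 0.59522741, -0.06227901, -0.79843829]), np.float64(0.8691640118642205))
```

View pics/w4.png

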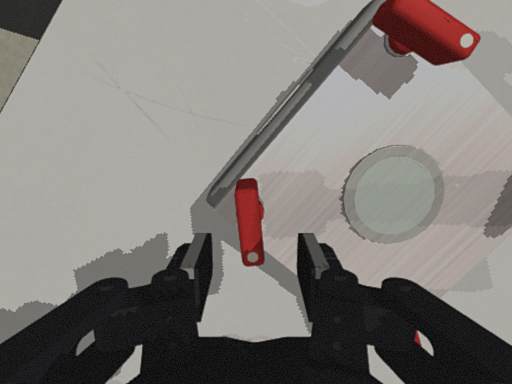

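The near right nut (250,222) is between the fingers and slightly rotated. The far left nut shows about −1.2 rad, so it did turn.

Call:
jog_arm(plan=[[[-0.2, -0.15, -1.5], 0.06], [[0, 0, -1.5], 0], [[0, 0, -1.5], 0], [[0, 0, 0], 0]])

```text
clock: 21.65
tcp_pos: [0.4603, -0.0516, 0.1573]
orientation: [-1.301, -2.858, -0.014]
contact_force: [-0.0, -0.8, 0.4]
grip_width: 0.0401
```

Call:
jog_arm(plan=[[[0, 0, 0], 0], [[0, 0, 0], 0], [[0, 0, 0], 0], [[0, 0, 0], 0]], hand=0.6)

```text
clock: 22.05
tcp_pos: [0.4606, -0.0525, 0.1594]
orientation: [1.303, 2.857, 0.018]
contact_force: [0.0, -0.2, 4.9]
grip_width: 0.0107
```

```bash
python3 -c "
from h import *
st()"
```

```text
22.05 tcp [ 0.4606 -0.0525  0.1594] j [-0.51  0.4   0.6   2.21 -0.4   0.64  1.09] F [ 0.02 -0.2   4.94] M [-0.003  0.197  0.203] yaw y 0.715 z [0.006 0.01 ] w 0.0107
```

Well centred. I'm turning 0.785 with sinking, then opening and crossing to near left, which starts the second pair.

Call:
jog_arm(plan=[[[0, 0, -0.05], -0.131], [[0, 0, -0.05], -0.131], [[0, 0, -0.05], -0.131], [[0, 0, -0.05], -0.131], [[0, 0, -0.05], -0.131], [[0, 0, -0.05], -0.131]])

```text
clock: 22.65
tcp_pos: [0.4598, -0.0525, 0.1562]
orientation: [2.302, 2.132, 0.016]
contact_force: [-3.8, 1.1, 8.8]
grip_width: 0.0112
```

```bash
python3 -c "
from h import *
st()"
```

```text
22.65 tcp [ 0.4598 -0.0525  0.1562] j [-0.67  0.46  0.81  2.22 -0.57  0.66  0.48] F [-3.85  1.13  8.83] M [0.096 0.935 0.329] yaw y -0.077 z [0.01  0.004] w 0.0112
```

Call:
jog_arm(plan=[[[0, 0, 0], 0], [[0, 0, 0.3], 0], [[0, 0, 4], 0], [[0, 1.4, 0], 0.145], [[0.1, 1.4, 0], 0.145], [[0.1, 1.4, 0], 0.145], [[0.1, 1.4, 0], 0.145], [[0.1, 1.4, 0], 0.145], [[0.1, 1.4, 0], 0.145], [[0.1, 1.4, 0], 0.145], [[0.1, 1.4, 0], 0.145], [[0, 1.2, 0], 0.145]], hand=4)

```text
clock: 23.85
tcp_pos: [0.4672, 0.072, 0.1991]
orientation: [-0.515, -3.098, -0.017]
contact_force: [-0.0, -0.7, -0.1]
grip_width: 0.0398
```

Call:
jog_arm(plan=[[[0, 1.2, 0], 0.145], [[0, 0, 0], 0.145], [[0, 0, 0], 0.145], [[0, 0, 0], 0], [[0, 0, 0], 0]])

```text
clock: 24.35
tcp_pos: [0.4671, 0.0831, 0.199]
orientation: [0.147, -3.134, -0.016]
contact_force: [0.5, 0.4, 0.2]
grip_width: 0.0403
```

```bash
python3 -c "
from h import *
look('pics/w5.png')"
```

```text
24.35 tcp [0.4671 0.0831 0.199 ] j [-0.67  0.31  0.44  2.14 -0.21  0.73  1.57] F [0.53 0.44 0.22] M [-0.061  0.021 -0.028] yaw y 1.665 z [-0.004  0.01 ] w 0.0403
NL [253. 225.] [0.469  0.0831 0.1614] 0.838
```

Call:
jog_arm(plan=[[[0.1, -0.05, -1.4], 0.04], [[0, 0, -1.4], 0], [[0, 0, -1.2], 0], [[0, 0, 0], 0]])

```text
clock: 24.8
tcp_pos: [0.4671, 0.0826, 0.1574]
orientation: [0.213, -3.127, -0.013]
contact_force: [-0.7, -0.8, -0.5]
grip_width: 0.04
```

Call:
jog_arm(plan=[[[0, 0, 0], 0], [[0, 0, 0], 0], [[0, 0, 0], 0], [[0, 0, 0], 0]], hand=0.6)

```text
clock: 25.2
tcp_pos: [0.4683, 0.083, 0.1594]
orientation: [0.215, -3.13, -0.016]
contact_force: [-1.8, 0.5, 6.2]
grip_width: 0.0107
```

```bash
python3 -c "
from h import *
st()"
```

```text
25.2 tcp [0.4683 0.083  0.1594] j [-0.63  0.38  0.4   2.17 -0.26  0.64  1.66] F [-1.78  0.5   6.15] M [-0.21   0.333  0.085] yaw y 1.708 z [-0.004  0.01 ] w 0.0107
```

Call:
jog_arm(plan=[[[0, 0, -0.05], -0.131], [[0, 0, -0.05], -0.131], [[0, 0, -0.05], -0.131], [[0, 0, -0.05], -0.131], [[0, 0, -0.05], -0.131], [[0, 0, -0.05], -0.131]])

```text
clock: 25.8
tcp_pos: [0.4678, 0.0829, 0.1562]
orientation: [-1.008, -2.974, -0.017]
contact_force: [-2.6, 0.2, 6.3]
grip_width: 0.011
```

```bash
python3 -c "
from h import *
st()"
```

```text
25.8 tcp [0.4678 0.0829 0.1562] j [-0.79  0.42  0.6   2.18 -0.41  0.64  1.02] F [-2.63  0.16  6.32] M [-0.201  0.812  0.24 ] yaw y 0.918 z [0.002 0.011] w 0.011
```

Call:
jog_arm(plan=[[[0, 0, 0], 0], [[0, 0, 0.3], 0], [[0, 0, 4.2], 0], [[2.6, -2.9, 0], 0.05], [[2.6, -2.9, 0], 0], [[2.6, -2.9, 0], 0], [[2.6, -2.9, 0], 0], [[2.4, -2.7, 0], 0], [[0, 0, 0], 0], [[0, 0, 0], 0]], hand=4)

```text
clock: 26.8
tcp_pos: [0.596, -0.0611, 0.2006]
orientation: [-0.927, -3.001, -0.016]
contact_force: [-0.8, 0.4, -0.3]
grip_width: 0.04
```

```bash
python3 -c "
from h import *
look('pics/w6.png')"
```

```text
26.8 tcp [ 0.596  -0.0611  0.2006] j [-0.46  0.54  0.62  1.87 -0.42  0.87  1.34] F [-0.84  0.39 -0.3 ] M [-0.006 -0.011  0.005] yaw y 0.972 z [0.002 0.01 ] w 0.04
FL [475.  97.] [ 0.6021  0.0765 -1.3244] 0.885
FR [255. 221.] [ 0.5961 -0.0598 -0.5757] 0.825
```

View pics/w6.png

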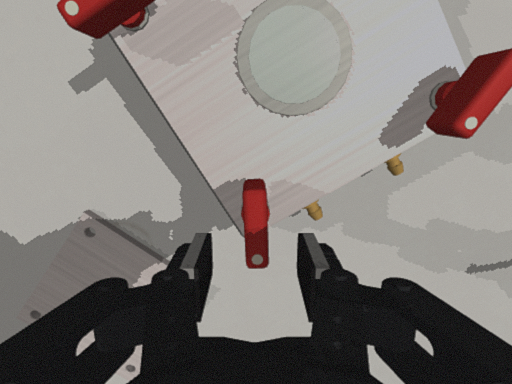

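The far right nut (256,222) is centred and nearly parallel. Grasping it.

Call:
jog_arm(plan=[[[0, 0.08, -1.4], 0.015], [[0, 0, -1.4], 0], [[0, 0, -1.3], 0], [[0, 0, 0], 0]])

```text
clock: 27.25
tcp_pos: [0.5942, -0.0585, 0.157]
orientation: [-0.901, -3.004, -0.015]
contact_force: [-0.3, 1.0, -1.0]
grip_width: 0.04
```

Call:
jog_arm(plan=[[[0, 0, 0], 0], [[0, 0, 0], 0], [[0, 0, 0], 0], [[0, 0, 0], 0]], hand=0.6)

```text
clock: 27.65
tcp_pos: [0.596, -0.0598, 0.1602]
orientation: [-0.903, -3.008, -0.016]
contact_force: [-1.5, -0.7, 2.1]
grip_width: 0.0109
```

Call:
jog_arm(plan=[[[0, 0, -0.05], -0.131], [[0, 0, -0.05], -0.131], [[0, 0, -0.05], -0.131], [[0, 0, -0.05], -0.131], [[0, 0, -0.05], -0.131], [[0, 0, -0.05], -0.131]])

```text
clock: 28.25
tcp_pos: [0.5951, -0.0599, 0.157]
orientation: [1.992, 2.426, 0.014]
contact_force: [-4.3, -1.8, 2.8]
grip_width: 0.0109
```

```bash
python3 -c "
from h import *
st()"
```

```text
28.25 tcp [ 0.5951 -0.0599  0.157 ] j [-0.56  0.66  0.78  1.9  -0.63  0.83  0.76] F [-4.28 -1.76  2.8 ] M [-0.352  1.105  0.282] yaw y 0.196 z [0.007 0.006] w 0.0109
```

Round one is complete on all four, each turned 0.79 rad. Round two starts at far left: crossing back with the known wing yaw.

Call:
jog_arm(plan=[[[0, 0, 0], 0], [[0, 0, 0.3], 0], [[0, 0, 4], 0], [[0.2, 4.5, 0], 0.11], [[0.3, 4.5, 0], 0.108], [[0.3, 4.5, 0], 0], [[0, 0, 0], 0], [[0, 0, 0], 0]], hand=4)

```text
clock: 29.05
tcp_pos: [0.6043, 0.0775, 0.2]
orientation: [1.702, 2.638, 0.018]
contact_force: [0.4, -0.5, -0.4]
grip_width: 0.0395
```

```bash
python3 -c "
from h import *
look('pics/w7.png',.091)"
```

```text
29.05 tcp [0.6043 0.0775 0.2   ] j [-0.78  0.6   0.78  1.85 -0.54  0.9   0.68] F [ 0.38 -0.54 -0.37] M [-0.093 -0.035  0.031] yaw y 0.425 z [0.008 0.009] w 0.0395
NL [ 23. 114.] [ 0.4652  0.0827 -0.5374] 0.909
FL [250. 224.] [ 0.6028  0.0747 -1.1761] 0.848
```

Call:
jog_arm(plan=[[[-0.2, -0.25, -1.5], -0.02], [[0, 0, -1.5], 0], [[0, 0, -1.4], 0], [[0, 0, 0], 0]])

```text
clock: 29.5
tcp_pos: [0.6003, 0.0724, 0.1528]
orientation: [-1.738, -2.616, -0.011]
contact_force: [-0.2, -0.3, 0.0]
grip_width: 0.0402
```

Call:
jog_arm(plan=[[[0, 0, 0], 0], [[0, 0, 0], 0], [[0, 0, 0], 0], [[0, 0, 0], 0]], hand=0.6)

```text
clock: 29.9
tcp_pos: [0.6028, 0.0731, 0.1563]
orientation: [1.735, 2.614, 0.018]
contact_force: [3.3, -0.1, -1.9]
grip_width: 0.0105
```

Call:
jog_arm(plan=[[[0, 0, -0.03], -0.08], [[0, 0, -0.03], -0.08], [[0, 0, -0.02], -0.05]])

```text
clock: 30.2
tcp_pos: [0.6024, 0.0732, 0.1555]
orientation: [2.001, 2.416, 0.017]
contact_force: [2.1, -0.4, 0.6]
grip_width: 0.0109
```

```bash
cat >> h.py <<'E'
def rd():
    o=get_obs();print(round(float(o["clock"]),2),"y",yawtool(o)[0].round(3),"Mz",o["moment"][2].round(3),"t7",o["tau"][6].round(3),"F",o["contact_force"].round(1),"p",o["tcp_pos"].round(4))
E
python3 -c "
from h import *
rd()"
```

```text
30.2 y 0.187 Mz 0.26 t7 0.01 F [ 2.1 -0.4  0.6] p [0.6024 0.0732 0.1555]
```

Call:
jog_arm(plan=[[[0, 0, -0.02], -0.05]])

```text
clock: 30.3
tcp_pos: [0.6022, 0.0732, 0.1553]
orientation: [2.06, 2.367, 0.017]
contact_force: [1.5, -0.1, 1.6]
grip_width: 0.0107
```

```bash
python3 -c "
from h import *
rd()"
```

```text
30.3 y 0.138 Mz 0.244 t7 0.208 F [ 1.5 -0.1  1.6] p [0.6022 0.0732 0.1553]
```

Call:
jog_arm(plan=[[[0, 0, -0.02], -0.05]])

```text
clock: 30.4
tcp_pos: [0.6021, 0.0732, 0.1551]
orientation: [2.119, 2.314, 0.016]
contact_force: [0.6, -0.6, 1.1]
grip_width: 0.0114
```

```bash
python3 -c "
from h import *
rd()"
```

```text
30.4 y 0.088 Mz 0.273 t7 0.224 F [ 0.6 -0.6  1.1] p [0.6021 0.0732 0.1551]
```

Call:
jog_arm(plan=[[[0, 0, -0.02], -0.05], [[0, 0, -0.02], -0.05]])

```text
clock: 30.6
tcp_pos: [0.6019, 0.0732, 0.1546]
orientation: [2.232, 2.206, 0.016]
contact_force: [0.7, 0.3, 2.5]
grip_width: 0.0109
```

```bash
python3 -c "
from h import *
rd()"
```

```text
30.6 y -0.012 Mz 0.317 t7 0.224 F [0.7 0.3 2.5] p [0.6019 0.0732 0.1546]
```

Call:
jog_arm(plan=[[[0, 0, -0.02], -0.05]])

```text
clock: 30.7
tcp_pos: [0.6018, 0.0733, 0.1545]
orientation: [2.286, 2.149, 0.015]
contact_force: [0.2, -0.4, 3.2]
grip_width: 0.0113
```

```bash
python3 -c "
from h import *
rd()"
```

```text
30.7 y -0.062 Mz 0.28 t7 0.225 F [ 0.2 -0.4  3.2] p [0.6018 0.0733 0.1545]
```

Call:
jog_arm(plan=[[[0, 0, -0.02], -0.05]])

```text
clock: 30.8
tcp_pos: [0.6017, 0.0733, 0.1543]
orientation: [2.339, 2.091, 0.015]
contact_force: [-0.4, 0.7, 3.2]
grip_width: 0.0111
```

```bash
python3 -c "
from h import *
rd()"
```

```text
30.8 y -0.112 Mz 0.322 t7 0.225 F [-0.4  0.7  3.2] p [0.6017 0.0733 0.1543]
```

Call:
jog_arm(plan=[[[0, 0, -0.02], -0.05]])

```text
clock: 30.9
tcp_pos: [0.6016, 0.0733, 0.154]
orientation: [2.391, 2.032, 0.014]
contact_force: [-1.7, 0.2, 4.0]
grip_width: 0.0108
```

```bash
python3 -c "
from h import *
rd()"
```

```text
30.9 y -0.162 Mz 0.312 t7 0.225 F [-1.7  0.2  4. ] p [0.6016 0.0733 0.154 ]
```

Joint 7 torque is a very clean 0.225 N m when the nut turns free, so I'll watch it for the rise.

Call:
jog_arm(plan=[[[0, 0, -0.02], -0.05], [[0, 0, -0.02], -0.05]])

```text
clock: 31.1
tcp_pos: [0.6014, 0.0735, 0.1536]
orientation: [2.489, 1.911, 0.014]
contact_force: [-2.2, 0.8, 4.9]
grip_width: 0.0112
```

```bash
python3 -c "
from h import *
rd()"
```

```text
31.1 y -0.262 Mz 0.285 t7 0.226 F [-2.2  0.8  4.9] p [0.6014 0.0735 0.1536]
```

Call:
jog_arm(plan=[[[0, 0, -0.02], -0.05]])

```text
clock: 31.2
tcp_pos: [0.6013, 0.0736, 0.1534]
orientation: [2.536, 1.848, 0.013]
contact_force: [-2.2, 1.1, 4.7]
grip_width: 0.0113
```

```bash
python3 -c "
from h import *
rd()"
```

```text
31.2 y -0.312 Mz 0.311 t7 0.226 F [-2.2  1.1  4.7] p [0.6013 0.0736 0.1534]
```

Call:
jog_arm(plan=[[[0, 0, -0.02], -0.05]])

```text
clock: 31.3
tcp_pos: [0.6012, 0.0736, 0.1532]
orientation: [2.582, 1.784, 0.013]
contact_force: [-3.2, 1.1, 5.5]
grip_width: 0.0109
```

```bash
python3 -c "
from h import *
rd()"
```

```text
31.3 y -0.362 Mz 0.311 t7 0.227 F [-3.2  1.1  5.5] p [0.6012 0.0736 0.1532]
```

Call:
jog_arm(plan=[[[0, 0, -0.02], -0.05]])

```text
clock: 31.4
tcp_pos: [0.6011, 0.0737, 0.153]
orientation: [2.626, 1.719, 0.012]
contact_force: [-3.8, 1.5, 5.8]
grip_width: 0.0111
```

```bash
python3 -c "
from h import *
rd()"
```

```text
31.4 y -0.412 Mz 0.306 t7 0.227 F [-3.8  1.5  5.8] p [0.6011 0.0737 0.153 ]
```

Call:
jog_arm(plan=[[[0, 0, -0.02], -0.05]])

```text
clock: 31.5
tcp_pos: [0.601, 0.0738, 0.1528]
orientation: [2.668, 1.653, 0.012]
contact_force: [-3.4, 1.4, 7.0]
grip_width: 0.011
```

```bash
python3 -c "
from h import *
rd()"
```

```text
31.5 y -0.461 Mz 0.357 t7 0.228 F [-3.4  1.4  7. ] p [0.601  0.0738 0.1528]
```

Call:
jog_arm(plan=[[[0, 0, -0.02], -0.05]])

```text
clock: 31.6
tcp_pos: [0.601, 0.0738, 0.1526]
orientation: [2.708, 1.586, 0.011]
contact_force: [-3.5, 0.9, 7.7]
grip_width: 0.011
```

```bash
python3 -c "
from h import *
rd()"
```

```text
31.6 y -0.511 Mz 0.264 t7 0.229 F [-3.5  0.9  7.7] p [0.601  0.0738 0.1526]
```

Call:
jog_arm(plan=[[[0, 0, -0.02], -0.05]])

```text
clock: 31.7
tcp_pos: [0.6009, 0.0739, 0.1524]
orientation: [2.747, 1.518, 0.011]
contact_force: [-5.1, 2.7, 6.3]
grip_width: 0.0109
```

```bash
python3 -c "
from h import *
rd()"
```

```text
31.7 y -0.561 Mz 0.339 t7 0.229 F [-5.1  2.7  6.3] p [0.6009 0.0739 0.1524]
```

Call:
jog_arm(plan=[[[0, 0, -0.02], -0.05]])

```text
clock: 31.8
tcp_pos: [0.6008, 0.074, 0.1522]
orientation: [2.784, 1.448, 0.01]
contact_force: [-5.4, 2.2, 8.0]
grip_width: 0.0109
```

```bash
python3 -c "
from h import *
rd()"
```

```text
31.8 y -0.611 Mz 0.31 t7 0.23 F [-5.4  2.2  8. ] p [0.6008 0.074  0.1522]
```

Call:
jog_arm(plan=[[[0, 0, -0.02], -0.05]])

```text
clock: 31.9
tcp_pos: [0.6007, 0.0741, 0.152]
orientation: [2.819, 1.379, 0.01]
contact_force: [-5.3, 2.1, 7.9]
grip_width: 0.0109
```

```bash
python3 -c "
from h import *
rd()"
```

```text
31.9 y -0.661 Mz 0.322 t7 0.231 F [-5.3  2.1  7.9] p [0.6007 0.0741 0.152 ]
```

Call:
jog_arm(plan=[[[0, 0, -0.02], -0.05]])

```text
clock: 32.0
tcp_pos: [0.6006, 0.0742, 0.1518]
orientation: [2.853, 1.308, 0.009]
contact_force: [-5.8, 2.7, 7.3]
grip_width: 0.0109
```

```bash
python3 -c "
from h import *
rd()"
```

```text
32.0 y -0.711 Mz 0.349 t7 0.232 F [-5.8  2.7  7.3] p [0.6006 0.0742 0.1518]
```

Call:
jog_arm(plan=[[[0, 0, -0.02], -0.05]])

```text
clock: 32.1
tcp_pos: [0.6006, 0.0743, 0.1516]
orientation: [2.885, 1.236, 0.008]
contact_force: [-6.1, 2.7, 9.5]
grip_width: 0.011
```

```bash
python3 -c "
from h import *
rd()"
```

```text
32.1 y -0.761 Mz 0.348 t7 0.233 F [-6.1  2.7  9.5] p [0.6006 0.0743 0.1516]
```

No seat felt yet. To keep the cover from cocking I'll leave this nut here and bring its opposite (near right) down, then return.

Call:
jog_arm(plan=[[[0, 0, 0], 0], [[0, 0, 0.3], 0], [[0, 0, 4.5], 0], [[-2.8, -2.55, 0], 0.137], [[-2.8, -2.55, 0], 0.137], [[-2.8, -2.55, 0], 0.137], [[-2.8, -2.55, 0], 0.137], [[-2.8, -2.5, 0], 0.137], [[0, 0, 0], 0], [[0, 0, 0], 0]], hand=4)

```text
clock: 33.1
tcp_pos: [0.4618, -0.0544, 0.1996]
orientation: [2.304, 2.13, 0.018]
contact_force: [0.8, 0.2, 0.0]
grip_width: 0.0402
```

```bash
python3 -c "
from h import *
look('pics/w8.png',.091)
im=grab_frame('side');c=get_calibration('side')
print('side FL',fitnut(im,c,*G['FL'],.087,w=22,S=8,yaw=(-3.1,.0)))"
```

```text
33.1 tcp [ 0.4618 -0.0544  0.1996] j [-0.82  0.44  1.02  2.19 -0.55  0.78  0.48] F [0.8  0.25 0.01] M [ 0.006 -0.034 -0.017] yaw y -0.078 z [0.011 0.005] w 0.0402
NR [249. 218.] [ 0.4601 -0.0528 -1.6507] 0.835
FR [479. 213.] [ 0.5967 -0.0604 -1.2338] 0.902
side FL (array([ 0.60196325,  0.07311112, -2.15595812]), np.float64(0.8628990057561486))
```

View pics/w8.png

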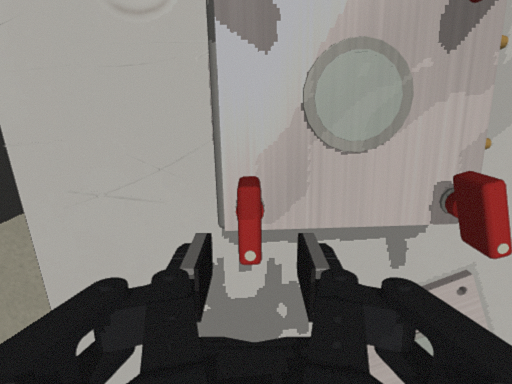

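The near right nut (250,220) is aligned. Grasping and turning 0.8 quickly (safely below where the far left nut is), then feeling.

Call:
jog_arm(plan=[[[-0.2, 0.15, -1.5], 0], [[0, 0, -1.5], 0], [[0, 0, -1.3], 0], [[0, 0, 0], 0]])

```text
clock: 33.6
tcp_pos: [0.4601, -0.0516, 0.1549]
orientation: [2.3, 2.135, 0.011]
contact_force: [0.1, 1.0, 0.6]
grip_width: 0.0398
```

Call:
jog_arm(plan=[[[0, 0, 0], 0], [[0, 0, 0], 0], [[0, 0, 0], 0], [[0, 0, 0], 0]], hand=0.6)

```text
clock: 34.0
tcp_pos: [0.4599, -0.0522, 0.1568]
orientation: [2.3, 2.134, 0.016]
contact_force: [-1.7, 0.2, 6.6]
grip_width: 0.0109
```

Call:
jog_arm(plan=[[[0, 0, -0.04], -0.1], [[0, 0, -0.04], -0.1], [[0, 0, -0.04], -0.1], [[0, 0, -0.04], -0.1], [[0, 0, -0.04], -0.1], [[0, 0, -0.04], -0.1], [[0, 0, -0.04], -0.1], [[0, 0, -0.02], -0.05]])

```text
clock: 34.8
tcp_pos: [0.4594, -0.0517, 0.1538]
orientation: [2.922, 1.138, 0.01]
contact_force: [-4.8, 2.4, 10.6]
grip_width: 0.0111
```

```bash
python3 -c "
from h import *
rd()"
```

```text
34.8 y -0.828 Mz 0.279 t7 -0.135 F [-4.8  2.4 10.6] p [ 0.4594 -0.0517  0.1538]
```

Call:
jog_arm(plan=[[[0, 0, -0.02], -0.05]])

```text
clock: 34.9
tcp_pos: [0.4594, -0.0517, 0.1536]
orientation: [2.949, 1.067, 0.01]
contact_force: [-5.7, 2.1, 11.7]
grip_width: 0.0113
```

```bash
python3 -c "
from h import *
rd()"
```

```text
34.9 y -0.876 Mz 0.292 t7 0.177 F [-5.7  2.1 11.7] p [ 0.4594 -0.0517  0.1536]
```

Call:
jog_arm(plan=[[[0, 0, -0.02], -0.05]])

```text
clock: 35.0
tcp_pos: [0.4594, -0.0516, 0.1534]
orientation: [2.975, 0.993, 0.01]
contact_force: [-5.6, 2.4, 11.0]
grip_width: 0.0108
```

```bash
python3 -c "
from h import *
rd()"
```

```text
35.0 y -0.926 Mz 0.285 t7 0.202 F [-5.6  2.4 11. ] p [ 0.4594 -0.0516  0.1534]
```

Call:
jog_arm(plan=[[[0, 0, -0.02], -0.05]])

```text
clock: 35.1
tcp_pos: [0.4594, -0.0516, 0.1532]
orientation: [2.999, 0.918, 0.01]
contact_force: [-5.4, 2.4, 10.5]
grip_width: 0.011
```

```bash
python3 -c "
from h import *
rd()"
```

```text
35.1 y -0.976 Mz 0.275 t7 0.204 F [-5.4  2.4 10.5] p [ 0.4594 -0.0516  0.1532]
```

Call:
jog_arm(plan=[[[0, 0, -0.02], -0.05], [[0, 0, -0.02], -0.05]])

```text
clock: 35.3
tcp_pos: [0.4594, -0.0515, 0.1528]
orientation: [3.041, 0.767, 0.009]
contact_force: [-5.3, 2.8, 11.2]
grip_width: 0.011
```

```bash
python3 -c "
from h import *
rd()"
```

```text
35.3 y -1.076 Mz 0.329 t7 0.206 F [-5.3  2.8 11.2] p [ 0.4594 -0.0515  0.1528]
```

Call:
jog_arm(plan=[[[0, 0, -0.02], -0.05]])

```text
clock: 35.4
tcp_pos: [0.4594, -0.0515, 0.1526]
orientation: [3.059, 0.691, 0.008]
contact_force: [-5.4, 3.4, 11.1]
grip_width: 0.0111
```

```bash
python3 -c "
from h import *
rd()"
```

```text
35.4 y -1.126 Mz 0.331 t7 0.208 F [-5.4  3.4 11.1] p [ 0.4594 -0.0515  0.1526]
```

Call:
jog_arm(plan=[[[0, 0, -0.02], -0.05]])

```text
clock: 35.5
tcp_pos: [0.4594, -0.0514, 0.1524]
orientation: [3.075, 0.615, 0.008]
contact_force: [-6.2, 4.0, 10.5]
grip_width: 0.0111
```

```bash
python3 -c "
from h import *
rd()"
```

```text
35.5 y -1.176 Mz 0.343 t7 0.209 F [-6.2  4.  10.5] p [ 0.4594 -0.0514  0.1524]
```

Call:
jog_arm(plan=[[[0, 0, -0.02], -0.05]])

```text
clock: 35.6
tcp_pos: [0.4594, -0.0514, 0.1522]
orientation: [3.089, 0.538, 0.007]
contact_force: [-6.7, 3.7, 11.8]
grip_width: 0.0105
```

```bash
python3 -c "
from h import *
rd()"
```

```text
35.6 y -1.226 Mz 0.354 t7 0.207 F [-6.7  3.7 11.8] p [ 0.4594 -0.0514  0.1522]
```

Call:
jog_arm(plan=[[[0, 0, -0.02], -0.05]])

```text
clock: 35.7
tcp_pos: [0.4594, -0.0513, 0.1521]
orientation: [3.102, 0.46, 0.007]
contact_force: [-5.0, 3.8, 12.6]
grip_width: 0.0107
```

```bash
python3 -c "
from h import *
rd()"
```

```text
35.7 y -1.276 Mz 0.34 t7 0.183 F [-5.   3.8 12.6] p [ 0.4594 -0.0513  0.1521]
```

Call:
jog_arm(plan=[[[0, 0, -0.02], -0.05]])

```text
clock: 35.8
tcp_pos: [0.4594, -0.0513, 0.1519]
orientation: [3.112, 0.383, 0.006]
contact_force: [-6.3, 3.3, 13.5]
grip_width: 0.0109
```

```bash
python3 -c "
from h import *
rd()"
```

```text
35.8 y -1.326 Mz 0.404 t7 0.16 F [-6.3  3.3 13.5] p [ 0.4594 -0.0513  0.1519]
```

Joint 7 torque now drops cleanly by ~0.024 per 0.05 rad from y = −1.23, and Mz rises. This is the seat, at about 12 N so far. Adding 0.12 rad.

Call:
jog_arm(plan=[[[0, 0, -0.02], -0.05]])

```text
clock: 35.9
tcp_pos: [0.4594, -0.0512, 0.1517]
orientation: [3.121, 0.305, 0.006]
contact_force: [-5.8, 4.3, 13.2]
grip_width: 0.0108
```

```bash
python3 -c "
from h import *
rd()"
```

```text
35.9 y -1.376 Mz 0.414 t7 0.136 F [-5.8  4.3 13.2] p [ 0.4594 -0.0512  0.1517]
```

Call:
jog_arm(plan=[[[0, 0, -0.02], -0.05]])

```text
clock: 36.0
tcp_pos: [0.4595, -0.0512, 0.1516]
orientation: [3.128, 0.227, 0.005]
contact_force: [-6.6, 4.5, 13.7]
grip_width: 0.0111
```

```bash
python3 -c "
from h import *
rd()"
```

```text
36.0 y -1.426 Mz 0.414 t7 0.113 F [-6.6  4.5 13.7] p [ 0.4595 -0.0512  0.1516]
```

Near right is at about 28 N (moment +0.13). Back to far left to bring it onto the seat.

Call:
jog_arm(plan=[[[0, 0, 0], 0], [[0, 0, 0.3], 0], [[0, 0, 4.5], 0], [[2.8, 2.5, 0], 0.133], [[2.8, 2.5, 0], 0.133], [[2.8, 2.5, 0], 0.133], [[2.8, 2.5, 0], 0.133], [[2.8, 2.5, 0], 0.133], [[0, 0, 0], 0], [[0, 0, 0], 0]], hand=4)

```text
clock: 37.0
tcp_pos: [0.6004, 0.073, 0.199]
orientation: [2.879, 1.236, 0.013]
contact_force: [0.1, -1.0, -0.2]
grip_width: 0.0401
```

```bash
python3 -c "
from h import *
look('pics/w9.png',.087)"
```

```text
37.0 tcp [0.6004 0.073  0.199 ] j [-0.95  0.76  1.09  1.88 -0.8   1.01 -0.28] F [ 0.06 -1.   -0.21] M [-0.003  0.066  0.034] yaw y -0.76 z [ 0.011 -0.004] w 0.0401
NL [ 96. 341.] [0.4571 0.0824 0.2352] 0.14
FL [253. 214.] [0.6018 0.0749 0.8283] 0.841
FR [380. 358.] [ 0.5895 -0.0695 -1.7917] 0.516
```

Call:
jog_arm(plan=[[[0.1, 0.2, -1.6], 0.01], [[0, 0, -1.6], 0], [[0, 0, -1.5], 0], [[0, 0, 0], 0]])

```text
clock: 37.45
tcp_pos: [0.5992, 0.0745, 0.1487]
orientation: [2.876, 1.249, 0.005]
contact_force: [-0.6, 0.4, -0.0]
grip_width: 0.0399
```

Call:
jog_arm(plan=[[[0, 0, 0], 0], [[0, 0, 0], 0], [[0, 0, 0], 0], [[0, 0, 0], 0]], hand=0.6)

```text
clock: 37.85
tcp_pos: [0.6008, 0.0747, 0.1522]
orientation: [2.875, 1.249, 0.012]
contact_force: [-4.2, 0.3, 3.9]
grip_width: 0.0114
```

Call:
jog_arm(plan=[[[0, 0, -0.02], -0.05], [[0, 0, -0.02], -0.05]])

```text
clock: 38.05
tcp_pos: [0.6007, 0.0748, 0.1519]
orientation: [2.934, 1.103, 0.011]
contact_force: [-4.6, 0.3, 5.3]
grip_width: 0.0108
```

```bash
python3 -c "
from h import *
rd()"
```

```text
38.05 y -0.852 Mz 0.36 t7 0.25 F [-4.6  0.3  5.3] p [0.6007 0.0748 0.1519]
```

Call:
jog_arm(plan=[[[0, 0, -0.02], -0.05]])

```text
clock: 38.15
tcp_pos: [0.6006, 0.0749, 0.1517]
orientation: [2.961, 1.029, 0.01]
contact_force: [-4.1, 1.2, 6.7]
grip_width: 0.0108
```

```bash
python3 -c "
from h import *
rd()"
```

```text
38.15 y -0.902 Mz 0.409 t7 0.218 F [-4.1  1.2  6.7] p [0.6006 0.0749 0.1517]
```

Call:
jog_arm(plan=[[[0, 0, -0.02], -0.05]])

```text
clock: 38.25
tcp_pos: [0.6006, 0.075, 0.1515]
orientation: [2.986, 0.955, 0.01]
contact_force: [-5.8, 1.5, 6.8]
grip_width: 0.0113
```

```bash
python3 -c "
from h import *
rd()"
```

```text
38.25 y -0.952 Mz 0.37 t7 0.198 F [-5.8  1.5  6.8] p [0.6006 0.075  0.1515]
```

Drop per step shows far left on its seat from about y = −0.85, now about 14 N. Adding 0.15.

Call:
jog_arm(plan=[[[0, 0, -0.02], -0.05]])

```text
clock: 38.35
tcp_pos: [0.6006, 0.0751, 0.1514]
orientation: [3.009, 0.88, 0.009]
contact_force: [-5.4, 1.8, 7.9]
grip_width: 0.011
```

```bash
python3 -c "
from h import *
rd()"
```

```text
38.35 y -1.001 Mz 0.397 t7 0.175 F [-5.4  1.8  7.9] p [0.6006 0.0751 0.1514]
```

Call:
jog_arm(plan=[[[0, 0, -0.02], -0.05]])

```text
clock: 38.45
tcp_pos: [0.6006, 0.0752, 0.1512]
orientation: [3.03, 0.805, 0.009]
contact_force: [-5.5, 3.0, 9.1]
grip_width: 0.0106
```

```bash
python3 -c "
from h import *
rd()"
```

```text
38.45 y -1.051 Mz 0.38 t7 0.148 F [-5.5  3.   9.1] p [0.6006 0.0752 0.1512]
```

Call:
jog_arm(plan=[[[0, 0, -0.02], -0.05]])

```text
clock: 38.55
tcp_pos: [0.6005, 0.0753, 0.1511]
orientation: [3.049, 0.729, 0.008]
contact_force: [-6.0, 2.3, 10.5]
grip_width: 0.0109
```

```bash
python3 -c "
from h import *
rd()"
```

```text
38.55 y -1.101 Mz 0.374 t7 0.121 F [-6.   2.3 10.5] p [0.6005 0.0753 0.1511]
```

Far left is at about 30 N by joint 7 torque. Moving to near left.

Call:
jog_arm(plan=[[[0, 0, 0], 0], [[0, 0, 0.3], 0], [[0, 0, 4.5], 0], [[-1.2, 0.1, 0], 0.144], [[-1.2, 0.1, 0], 0.144], [[-1.2, 0.1, 0], 0.144], [[-1.2, 0.1, 0], 0.144], [[-1.2, 0.1, 0], 0.144], [[-1.2, 0.1, 0], 0.144], [[-1.2, 0.1, 0], 0.144], [[-1.2, 0, 0], 0.144], [[-1.2, 0, 0], 0.144]], hand=4)

```text
clock: 39.75
tcp_pos: [0.4929, 0.0813, 0.1988]
orientation: [1.984, 2.43, 0.018]
contact_force: [-0.5, -0.1, 0.1]
grip_width: 0.0399
```

Call:
jog_arm(plan=[[[-1.2, 0, 0], 0.144], [[-1.2, 0, 0], 0.144], [[0, 0, 0], 0.144], [[0, 0, 0], 0.144], [[0, 0, 0], 0.144], [[0, 0, 0], 0], [[0, 0, 0], 0]])

```text
clock: 40.45
tcp_pos: [0.4693, 0.0813, 0.1986]
orientation: [1.018, 2.972, 0.018]
contact_force: [0.6, 0.1, 0.5]
grip_width: 0.04
```

```bash
python3 -c "
from h import *
look('pics/w10.png',.09)"
```

```text
40.45 tcp [0.4693 0.0813 0.1986] j [-0.92  0.37  0.76  2.16 -0.39  0.74  1.01] F [0.64 0.07 0.47] M [-0.026  0.022  0.04 ] yaw y 0.911 z [0.004 0.011] w 0.04
NL [253. 218.] [ 0.4689  0.0821 -0.6572] 0.857
NR [ 81. 332.] [ 0.47   -0.0614 -1.2528] 0.132
```

Call:
jog_arm(plan=[[[-0.1, 0.1, -1.5], 0], [[0, 0, -1.5], 0], [[0, 0, -1.3], 0], [[0, 0, 0], 0]])

```text
clock: 40.9
tcp_pos: [0.4671, 0.0824, 0.1539]
orientation: [-1.013, -2.971, -0.013]
contact_force: [0.0, -0.6, 0.6]
grip_width: 0.0396
```

Call:
jog_arm(plan=[[[0, 0, 0], 0], [[0, 0, 0], 0], [[0, 0, 0], 0], [[0, 0, 0], 0]], hand=0.6)

```text
clock: 41.3
tcp_pos: [0.4683, 0.0825, 0.156]
orientation: [1.012, 2.974, 0.018]
contact_force: [-1.1, -0.6, 5.8]
grip_width: 0.0109
```

Call:
jog_arm(plan=[[[0, 0, -0.04], -0.1], [[0, 0, -0.04], -0.1], [[0, 0, -0.04], -0.1], [[0, 0, -0.04], -0.1], [[0, 0, -0.04], -0.1], [[0, 0, -0.04], -0.1], [[0, 0, -0.04], -0.1], [[0, 0, -0.02], -0.05], [[0, 0, -0.02], -0.05]])

```text
clock: 42.2
tcp_pos: [0.4676, 0.0825, 0.1527]
orientation: [2.09, 2.342, 0.016]
contact_force: [-4.2, -1.6, 12.3]
grip_width: 0.0108
```

```bash
python3 -c "
from h import *
rd()"
```

```text
42.2 y 0.113 Mz 0.254 t7 0.229 F [-4.2 -1.6 12.3] p [0.4676 0.0825 0.1527]
```

Call:
jog_arm(plan=[[[0, 0, -0.02], -0.05]])

```text
clock: 42.3
tcp_pos: [0.4676, 0.0825, 0.1525]
orientation: [2.148, 2.289, 0.016]
contact_force: [-4.6, -1.3, 12.5]
grip_width: 0.0112
```

```bash
python3 -c "
from h import *
rd()"
```

```text
42.3 y 0.063 Mz 0.304 t7 0.254 F [-4.6 -1.3 12.5] p [0.4676 0.0825 0.1525]
```

Call:
jog_arm(plan=[[[0, 0, -0.02], -0.05]])

```text
clock: 42.4
tcp_pos: [0.4675, 0.0826, 0.1523]
orientation: [2.205, 2.235, 0.015]
contact_force: [-4.2, -0.2, 12.3]
grip_width: 0.0111
```

```bash
python3 -c "
from h import *
rd()"
```

```text
42.4 y 0.014 Mz 0.211 t7 0.256 F [-4.2 -0.2 12.3] p [0.4675 0.0826 0.1523]
```

Call:
jog_arm(plan=[[[0, 0, -0.02], -0.05]])

```text
clock: 42.5
tcp_pos: [0.4675, 0.0826, 0.1521]
orientation: [2.26, 2.179, 0.015]
contact_force: [-4.8, -0.7, 12.2]
grip_width: 0.011
```

```bash
python3 -c "
from h import *
rd()"
```

```text
42.5 y -0.036 Mz 0.236 t7 0.257 F [-4.8 -0.7 12.2] p [0.4675 0.0826 0.1521]
```

Call:
jog_arm(plan=[[[0, 0, -0.02], -0.05]])

```text
clock: 42.6
tcp_pos: [0.4674, 0.0826, 0.1519]
orientation: [2.313, 2.122, 0.015]
contact_force: [-5.6, 0.6, 12.8]
grip_width: 0.0111
```

```bash
python3 -c "
from h import *
rd()"
```

```text
42.6 y -0.086 Mz 0.256 t7 0.258 F [-5.6  0.6 12.8] p [0.4674 0.0826 0.1519]
```

Call:
jog_arm(plan=[[[0, 0, -0.02], -0.05]])

```text
clock: 42.7
tcp_pos: [0.4674, 0.0826, 0.1517]
orientation: [2.366, 2.063, 0.015]
contact_force: [-5.6, -0.5, 12.9]
grip_width: 0.0107
```

```bash
python3 -c "
from h import *
rd()"
```

```text
42.7 y -0.136 Mz 0.268 t7 0.259 F [-5.6 -0.5 12.9] p [0.4674 0.0826 0.1517]
```

Call:
jog_arm(plan=[[[0, 0, -0.02], -0.05]])

```text
clock: 42.8
tcp_pos: [0.4674, 0.0826, 0.1515]
orientation: [2.416, 2.003, 0.014]
contact_force: [-6.0, -1.7, 14.0]
grip_width: 0.0111
```

```bash
python3 -c "
from h import *
rd()"
```

```text
42.8 y -0.187 Mz 0.288 t7 0.26 F [-6.  -1.7 14. ] p [0.4674 0.0826 0.1515]
```

Call:
jog_arm(plan=[[[0, 0, -0.02], -0.05]])

```text
clock: 42.9
tcp_pos: [0.4673, 0.0827, 0.1513]
orientation: [2.466, 1.942, 0.014]
contact_force: [-5.3, -1.2, 14.3]
grip_width: 0.0111
```

```bash
python3 -c "
from h import *
rd()"
```

```text
42.9 y -0.236 Mz 0.288 t7 0.261 F [-5.3 -1.2 14.3] p [0.4673 0.0827 0.1513]
```

Call:
jog_arm(plan=[[[0, 0, -0.02], -0.05]])

```text
clock: 43.0
tcp_pos: [0.4673, 0.0827, 0.1511]
orientation: [2.513, 1.88, 0.014]
contact_force: [-5.0, 0.1, 13.3]
grip_width: 0.0109
```

```bash
python3 -c "
from h import *
rd()"
```

```text
43.0 y -0.286 Mz 0.18 t7 0.263 F [-5.   0.1 13.3] p [0.4673 0.0827 0.1511]
```

Call:
jog_arm(plan=[[[0, 0, -0.02], -0.05]])

```text
clock: 43.1
tcp_pos: [0.4673, 0.0828, 0.1509]
orientation: [2.559, 1.816, 0.013]
contact_force: [-5.5, 1.3, 13.1]
grip_width: 0.0111
```

```bash
python3 -c "
from h import *
rd()"
```

```text
43.1 y -0.336 Mz 0.212 t7 0.264 F [-5.5  1.3 13.1] p [0.4673 0.0828 0.1509]
```

Call:
jog_arm(plan=[[[0, 0, -0.02], -0.05]])

```text
clock: 43.2
tcp_pos: [0.4672, 0.0828, 0.1507]
orientation: [2.604, 1.752, 0.013]
contact_force: [-5.8, 0.5, 14.0]
grip_width: 0.0115
```

```bash
python3 -c "
from h import *
rd()"
```

```text
43.2 y -0.386 Mz 0.232 t7 0.266 F [-5.8  0.5 14. ] p [0.4672 0.0828 0.1507]
```

Call:
jog_arm(plan=[[[0, 0, -0.02], -0.05]])

```text
clock: 43.3
tcp_pos: [0.4672, 0.0828, 0.1505]
orientation: [2.647, 1.686, 0.013]
contact_force: [-6.9, 0.0, 14.2]
grip_width: 0.011
```

```bash
python3 -c "
from h import *
rd()"
```

```text
43.3 y -0.436 Mz 0.229 t7 0.268 F [-6.9  0.  14.2] p [0.4672 0.0828 0.1505]
```

Call:
jog_arm(plan=[[[0, 0, -0.02], -0.05]])

```text
clock: 43.4
tcp_pos: [0.4672, 0.0829, 0.1503]
orientation: [2.688, 1.619, 0.012]
contact_force: [-6.8, -0.0, 16.0]
grip_width: 0.0108
```

```bash
python3 -c "
from h import *
rd()"
```

```text
43.4 y -0.486 Mz 0.27 t7 0.245 F [-6.8 -0.  16. ] p [0.4672 0.0829 0.1503]
```

Seat felt at y = −0.44. Four more steps.

Call:
jog_arm(plan=[[[0, 0, -0.02], -0.05], [[0, 0, -0.02], -0.05]])

```text
clock: 43.6
tcp_pos: [0.4672, 0.083, 0.15]
orientation: [2.765, 1.483, 0.011]
contact_force: [-6.7, 1.5, 16.9]
grip_width: 0.011
```

```bash
python3 -c "
from h import *
rd()"
```

```text
43.6 y -0.586 Mz 0.287 t7 0.193 F [-6.7  1.5 16.9] p [0.4672 0.083  0.15  ]
```

Call:
jog_arm(plan=[[[0, 0, -0.02], -0.05]])

```text
clock: 43.7
tcp_pos: [0.4672, 0.083, 0.1498]
orientation: [2.801, 1.414, 0.011]
contact_force: [-7.8, 0.9, 16.9]
grip_width: 0.0112
```

```bash
python3 -c "
from h import *
rd()"
```

```text
43.7 y -0.636 Mz 0.352 t7 0.168 F [-7.8  0.9 16.9] p [0.4672 0.083  0.1498]
```

Call:
jog_arm(plan=[[[0, 0, -0.02], -0.05]])

```text
clock: 43.8
tcp_pos: [0.4672, 0.083, 0.1497]
orientation: [2.836, 1.344, 0.011]
contact_force: [-8.2, 0.7, 19.4]
grip_width: 0.011
```

```bash
python3 -c "
from h import *
rd()"
```

```text
43.8 y -0.686 Mz 0.334 t7 0.143 F [-8.2  0.7 19.4] p [0.4672 0.083  0.1497]
```

Near left is at about 33 N. Last: far right.

Call:
jog_arm(plan=[[[0, 0, 0], 0], [[0, 0, 0.3], 0], [[0, 0, 4.6], 0], [[2.1, -2.4, 0], 0.147], [[2.1, -2.4, 0], 0.147], [[2.1, -2.4, 0], 0.147], [[2.1, -2.4, 0], 0.147], [[2.2, -2.4, 0], 0.147], [[2.2, -2.3, 0], 0.147], [[0, 0, 0], 0], [[0, 0, 0], 0]], hand=4)

```text
clock: 44.9
tcp_pos: [0.596, -0.0612, 0.198]
orientation: [1.993, 2.424, 0.016]
contact_force: [-0.5, -0.2, -0.9]
grip_width: 0.0399
```

```bash
python3 -c "
from h import *
look('pics/w11.png',.09)"
```

```text
44.9 tcp [ 0.596  -0.0612  0.198 ] j [-0.6   0.61  0.84  1.88 -0.59  0.9   0.72] F [-0.5  -0.16 -0.86] M [-0.016  0.068  0.011] yaw y 0.194 z [0.009 0.006] w 0.0399
FR [252. 219.] [ 0.5953 -0.0608 -1.3589] 0.858
```

Call:
jog_arm(plan=[[[-0.1, 0.05, -1.5], 0.01], [[0, 0, -1.5], 0], [[0, 0, -1.2], 0], [[0, 0, 0], 0]])

```text
clock: 45.35
tcp_pos: [0.5934, -0.059, 0.1533]
orientation: [-1.979, -2.44, -0.012]
contact_force: [0.1, -0.3, 0.2]
grip_width: 0.0401
```

Call:
jog_arm(plan=[[[0, 0, 0], 0], [[0, 0, 0], 0], [[0, 0, 0], 0], [[0, 0, 0], 0]], hand=0.6)

```text
clock: 45.75
tcp_pos: [0.5949, -0.0601, 0.1564]
orientation: [1.978, 2.436, 0.016]
contact_force: [-1.7, -0.1, 3.2]
grip_width: 0.0108
```

Call:
jog_arm(plan=[[[0, 0, -0.04], -0.1], [[0, 0, -0.04], -0.1], [[0, 0, -0.04], -0.1], [[0, 0, -0.04], -0.1], [[0, 0, -0.04], -0.1], [[0, 0, -0.04], -0.1], [[0, 0, -0.04], -0.1], [[0, 0, -0.04], -0.1], [[0, 0, -0.02], -0.05], [[0, 0, -0.02], -0.05]])

```text
clock: 46.75
tcp_pos: [0.5942, -0.0595, 0.1528]
orientation: [2.84, 1.331, 0.011]
contact_force: [-5.9, 2.4, 8.4]
grip_width: 0.0109
```

```bash
python3 -c "
from h import *
rd()"
```

```text
46.75 y -0.694 Mz 0.261 t7 0.257 F [-5.9  2.4  8.4] p [ 0.5942 -0.0595  0.1528]
```

Call:
jog_arm(plan=[[[0, 0, -0.02], -0.05]])

```text
clock: 46.85
tcp_pos: [0.5942, -0.0594, 0.1526]
orientation: [2.872, 1.26, 0.01]
contact_force: [-5.1, 2.2, 8.8]
grip_width: 0.0112
```

```bash
python3 -c "
from h import *
rd()"
```

```text
46.85 y -0.744 Mz 0.307 t7 0.285 F [-5.1  2.2  8.8] p [ 0.5942 -0.0594  0.1526]
```

Call:
jog_arm(plan=[[[0, 0, -0.02], -0.05]])

```text
clock: 46.95
tcp_pos: [0.5941, -0.0594, 0.1524]
orientation: [2.903, 1.188, 0.01]
contact_force: [-6.1, 3.1, 8.9]
grip_width: 0.0111
```

```bash
python3 -c "
from h import *
rd()"
```

```text
46.95 y -0.794 Mz 0.288 t7 0.288 F [-6.1  3.1  8.9] p [ 0.5941 -0.0594  0.1524]
```

Call:
jog_arm(plan=[[[0, 0, -0.02], -0.05]])

```text
clock: 47.05
tcp_pos: [0.5941, -0.0593, 0.1522]
orientation: [2.932, 1.115, 0.01]
contact_force: [-6.6, 2.2, 8.3]
grip_width: 0.0109
```

```bash
python3 -c "
from h import *
rd()"
```

```text
47.05 y -0.844 Mz 0.265 t7 0.29 F [-6.6  2.2  8.3] p [ 0.5941 -0.0593  0.1522]
```

Call:
jog_arm(plan=[[[0, 0, -0.02], -0.05]])

```text
clock: 47.15
tcp_pos: [0.5941, -0.0593, 0.152]
orientation: [2.958, 1.041, 0.009]
contact_force: [-7.0, 2.2, 9.4]
grip_width: 0.0109
```

```bash
python3 -c "
from h import *
rd()"
```

```text
47.15 y -0.894 Mz 0.283 t7 0.292 F [-7.   2.2  9.4] p [ 0.5941 -0.0593  0.152 ]
```

Call:
jog_arm(plan=[[[0, 0, -0.02], -0.05]])

```text
clock: 47.25
tcp_pos: [0.5941, -0.0592, 0.1518]
orientation: [2.984, 0.967, 0.009]
contact_force: [-6.5, 2.2, 10.4]
grip_width: 0.0109
```

```bash
python3 -c "
from h import *
rd()"
```

```text
47.25 y -0.944 Mz 0.262 t7 0.291 F [-6.5  2.2 10.4] p [ 0.5941 -0.0592  0.1518]
```

Call:
jog_arm(plan=[[[0, 0, -0.02], -0.05]])

```text
clock: 47.35
tcp_pos: [0.5941, -0.0592, 0.1517]
orientation: [3.007, 0.892, 0.008]
contact_force: [-6.9, 3.6, 9.4]
grip_width: 0.0107
```

```bash
python3 -c "
from h import *
rd()"
```

```text
47.35 y -0.994 Mz 0.28 t7 0.263 F [-6.9  3.6  9.4] p [ 0.5941 -0.0592  0.1517]
```

Call:
jog_arm(plan=[[[0, 0, -0.02], -0.05]])

```text
clock: 47.45
tcp_pos: [0.5941, -0.0591, 0.1515]
orientation: [3.028, 0.817, 0.008]
contact_force: [-6.2, 3.3, 10.4]
grip_width: 0.0111
```

```bash
python3 -c "
from h import *
rd()"
```

```text
47.45 y -1.044 Mz 0.29 t7 0.237 F [-6.2  3.3 10.4] p [ 0.5941 -0.0591  0.1515]
```

Call:
jog_arm(plan=[[[0, 0, -0.02], -0.05]])

```text
clock: 47.55
tcp_pos: [0.5941, -0.059, 0.1513]
orientation: [3.047, 0.741, 0.007]
contact_force: [-7.1, 2.7, 11.2]
grip_width: 0.0105
```

```bash
python3 -c "
from h import *
rd()"
```

```text
47.55 y -1.094 Mz 0.346 t7 0.21 F [-7.1  2.7 11.2] p [ 0.5941 -0.059   0.1513]
```

Call:
jog_arm(plan=[[[0, 0, -0.02], -0.05]])

```text
clock: 47.65
tcp_pos: [0.5941, -0.059, 0.1512]
orientation: [3.065, 0.665, 0.007]
contact_force: [-7.3, 4.4, 12.1]
grip_width: 0.0111
```

```bash
python3 -c "
from h import *
rd()"
```

```text
47.65 y -1.143 Mz 0.367 t7 0.184 F [-7.3  4.4 12.1] p [ 0.5941 -0.059   0.1512]
```

Far right onset at −0.94, about 28 N; one more step. Then I'll recheck near right, which was snugged while the cover was still slightly tilted.

Call:
jog_arm(plan=[[[0, 0, -0.02], -0.05]])

```text
clock: 47.75
tcp_pos: [0.5941, -0.0589, 0.151]
orientation: [3.08, 0.588, 0.006]
contact_force: [-8.0, 3.7, 12.4]
grip_width: 0.0106
```

```bash
python3 -c "
from h import *
rd()"
```

```text
47.75 y -1.193 Mz 0.385 t7 0.158 F [-8.   3.7 12.4] p [ 0.5941 -0.0589  0.151 ]
```

Call:
jog_arm(plan=[[[0, 0, 0], 0], [[0, 0, 0.3], 0], [[0, 0, 4.6], 0], [[-4.5, 0.2, 0], -0.077], [[-4.5, 0.2, 0], -0.077], [[-4.4, 0.2, 0], -0.077], [[0, 0, 0], 0], [[0, 0, 0], 0]], hand=4)

```text
clock: 48.55
tcp_pos: [0.4608, -0.0536, 0.1995]
orientation: [3.124, 0.231, 0.009]
contact_force: [0.6, -0.3, 0.5]
grip_width: 0.0401
```

```bash
python3 -c "
from h import *
look('pics/w12.png',.086)"
```

```text
48.55 tcp [ 0.4608 -0.0536  0.1995] j [-0.98  0.71  1.36  2.2  -0.88  0.97 -0.53] F [ 0.62 -0.29  0.53] M [ 0.027 -0.069 -0.028] yaw y -1.423 z [ 0.006 -0.009] w 0.0401
NR [249. 221.] [ 0.4596 -0.0518  0.146 ] 0.813
```

Call:
jog_arm(plan=[[[-0.1, 0.15, -1.6], 0], [[0, 0, -1.6], 0], [[0, 0, -1.4], 0], [[0, 0, 0], 0]])

```text
clock: 49.0
tcp_pos: [0.4609, -0.0524, 0.1524]
orientation: [3.123, 0.232, 0.006]
contact_force: [-0.8, 0.2, -0.8]
grip_width: 0.0399
```

```bash
python3 -c "
from h import *
st()"
```

```text
49.0 tcp [ 0.4609 -0.0524  0.1524] j [-0.91  0.76  1.23  2.23 -0.97  0.89 -0.47] F [-0.8   0.23 -0.82] M [ 0.002 -0.041 -0.012] yaw y -1.422 z [ 0.005 -0.01 ] w 0.0399
```

Call:
jog_arm(plan=[[[0, 0, 0], 0], [[0, 0, 0], 0], [[0, 0, 0], 0], [[0, 0, 0], 0]], hand=0.6)

```text
clock: 49.4
tcp_pos: [0.4608, -0.051, 0.1543]
orientation: [3.127, 0.233, 0.009]
contact_force: [-1.9, 6.1, 10.0]
grip_width: 0.0106
```

Call:
jog_arm(plan=[[[0, 0, -0.01], -0.03], [[0, 0, -0.01], -0.03]])

```text
clock: 49.6
tcp_pos: [0.4608, -0.051, 0.1541]
orientation: [3.132, 0.139, 0.008]
contact_force: [-2.0, 5.3, 8.8]
grip_width: 0.0109
```

```bash
python3 -c "
from h import *
rd();st()"
```

```text
49.6 y -1.482 Mz 0.426 t7 -0.116 F [-2.   5.3  8.8] p [ 0.4608 -0.051   0.1541]
49.6 tcp [ 0.4608 -0.051   0.1541] j [-0.92  0.77  1.25  2.23 -0.99  0.9  -0.52] F [-1.99  5.32  8.84] M [1.267 0.505 0.426] yaw y -1.482 z [ 0.006 -0.006] w 0.0109
```

Near right shows Mz 0.43 against 0.285 free, so about 35 N. Releasing and clearing away.

Call:
jog_arm(plan=[[[0, 0, 0], 0], [[0, 0, 0.3], 0], [[0, 0, 3], 0], [[0, 0, 4], 0], [[-1, 0, 4], 0], [[-1, 0, 4], 0], [[0, 0, 0], 0], [[0, 0, 0], 0], [[0, 0, 0], 0]], hand=4)

```text
clock: 50.5
tcp_pos: [0.4414, -0.0503, 0.2942]
orientation: [3.13, 0.136, -0.002]
contact_force: [-0.3, 0.7, -0.2]
grip_width: 0.0397
```

```bash
python3 - <<'E'
from h import *
st();im=grab_frame("scene");s=grab_frame("side")
a=cv2.resize(cv2.cvtColor(im,cv2.COLOR_RGB2BGR)[150:300,140:440],None,fx=2.6,fy=2.6,interpolation=3)
cv2.imwrite("pics/end.png",a)
E
```

```text
50.5 tcp [ 0.4414 -0.0503  0.2942] j [-1.2   0.36  1.45  2.14 -0.42  1.   -1.  ] F [-0.26  0.69 -0.22] M [ 0.023 -0.002  0.019] yaw y -1.484 z [-0.001 -0.008] w 0.0397
```

View pics/end.png

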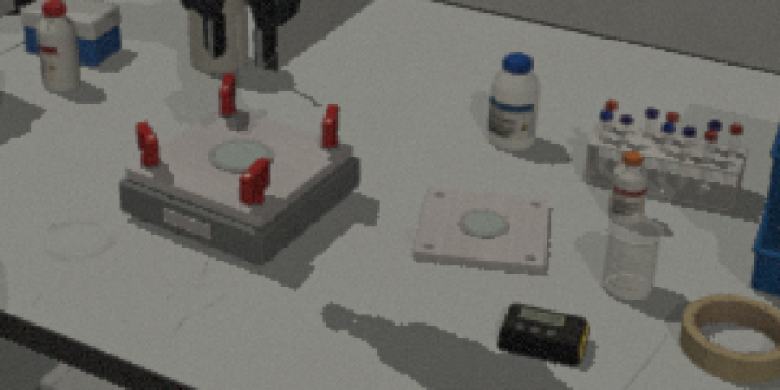

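In the final view the cover lies flat on the cell (240,170), the bystanders are where they were, and the gripper is clear. Handing in.

```bash
python3 -c "
from bench import *
print(hand_in())"
```

```text
the job is handed in; nothing more can be done
None
```

I tightened the four wing nuts crosswise in two rounds and handed the job in at about 50 s. The hand-in reported no verdict.

- **First round:** I turned far left, near right, near left and far right 0.79 rad each, in that order.
- **Second round:** I ran each nut down until I felt the seat, then about 0.25 rad further. I paused far left before it seated and brought near right down first, so the cover would not cock. I then finished far left, near left and far right. Near right got a last check with 0.06 rad more.

| Nut | Estimated clamping force | Basis |
|---|---|---|
| near right | about 35 N | moment sensor, agrees with the angle turned |
| near left | about 33 N | joint 7 torque and angle turned |
| far right | about 35 N | joint 7 torque and angle turned |
| far left | about 30 N, less certain | see below |

**Checks:** The last picture shows the cover flat, the bystanders not visibly moved and the gripper clear. I did not measure the cover's tilt or height.

**Disagreements and errors:**
- **Far left:** joint 7 torque and angle suggest about 30–35 N, but the wrist moment rose only about 0.05 N m (roughly 14 N, just under the 16 N snug limit). I did not recheck it.
- **Joint 7 torque:** its zero shifted between grasps, so I relied only on its change within one grasp.
- **Early mistake:** a wrist turn the wrong way hit a joint limit and tilted the tool. Getting the tilt out again, clear of the bench, cost about 13 s.

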